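# Pile the mould pieces crosswise and shut the store board

## Robot

A 6-joint arm with a two-finger parallel gripper is mounted at the origin on the work surface. World frame = base frame: x ahead of the robot, y to its left, z up, the work surface at z = 0. Lengths are in mm, angles in rad, forces in N, time in s.
With the tool pointing down it reaches from about 400 to 925 mm from the base axis. Payload 12.5 kg.
Tool frame: the origin (TCP) lies midway between the tips of the shut fingers; the grasp point (between the pads) lies 19 mm behind it; z points along the fingers, y is the direction in which the jaws open and shut (so a half turn about z gives the same grasp; the last joint's range is limited). The gripper opens to 95 mm and grips with 3 to 60 N. Pads are 20 mm wide; open, the fingers measure 119 mm over their backs; the gripper's body (75 mm by 180 mm) begins 59 mm behind the grasp point.
Start: joints at [-0.106, 0.491, 1.559, -0, 1.092, -0.106], TCP at [625.017, 0.021, 214.661] pointing down, gripper open.
Joint ranges: [-3.1, 3.1], [-0.84, 2.19], [0.05, 2.79], [-1.13, 4.28], [0.06, 2.93], [-2.69, 2.69]. Speed limits (rad/s): [2.22, 2.22, 2.79, 3.14, 3.14, 3.14].

## Interface

Orientations are given as [roll, pitch, yaw] about the fixed x, y, z axes, in that order (R = Rz(yaw) Ry(pitch) Rx(roll)).
In Python, from cell import env gives the robot as it stands.
- The arm moves only by the tool drive_tool, never from a script. Its argument "increments" is a list of rows, each a list of 2 entries, a list of its own where there are three numbers: the shift along the tool's x, y, z as a fraction of full scale, then the turn, a rotation vector about the tool's x, y, z as a fraction of full scale. In form: [[[x, y, z], [ax, ay, az]], ...]. A call has 1 to 5 rows; each row shifts and turns the commanded pose from where the row before left it, along the tool's axes as they then stand; what a row does not reach is not made up. Full scale, the value 1, is 30 mm for a shift and 0.08 rad for a turn. A row lasts 1/12 s, in which the tool goes at most 41.7 mm and 7.16 degrees, less where a joint would pass 70% of its speed; a pose out of reach is approached as far as the arm can. A call with a number of a shift or a turn outside -1 to 1 is refused whole. A call with a gripper value outside its range is refused whole. "jaw" is the opening, from -1 (shut) to 1 (fully open), so that 0 is half open, set as the call begins (left out, the last holds). The fingers move at their own pace and stop on an object; the grip force is fixed at half the most. Time passes only in rows, so rows that do not move let the fingers close. It gives the time, the measured TCP pose, the force and the opening at its end, in the units of the state.
- env.state(): the state, without advancing time (a new reading comes with each control period).
- env.read_camera(name): name is "scene" or "side" or "wrist"; returns a dict with "pixels" (384x512x3 uint8, blue, green, red), "vertical_fov" (degrees; the focal length in pixels is half the picture's height over the tangent of half this angle, whatever the lens; pixels are square), "cx", "cy" (the principal point, pixels), "world_to_cam" (4x4, takes a point from world to camera coordinates). Camera axes: x right, y down, z forward; pixel columns grow to the right and rows downward; lengths in mm; the calibration is good to about 2 mm. The wrist camera is an equidistant fisheye: a pixel r from the principal point sees the ray r / f radians off the axis. A picture is of the moment at which its call begins. There is no depth.
- env.job_done(): hands the job in, once; it reports no verdict.
Trained networks look in a picture, given as the dict that the camera call returned (one of the last four; its "shot" number tells which), for a name from the list of things; names that differ only in an ending like _2 or _b are one class to them, and where a whole thing is asked for, a point or a joint stands for the part that bears it (a point fixed in the world has none). Each returns a list of dicts, best first, with "score" (0 to 1); they miss things now and then, are a little off and sometimes report something else, mostly with a low value. They report only what shows in the picture. A call takes as long as a camera call. They do not tell look-alikes from the thing itself.
- env.boxes_of(target, picture): "point" ([x, y, z] in mm, in world coordinates, good to about 4 mm: the middle of the surface that is visible of it).
- env.tip_of(target, picture): "point" ([x, y, z] in mm, in world coordinates, good to about 4 mm: a listed point, or the origin of a listed thing).
The state is a dict: "t": time; "joints": joint angles; "qvel": joint speeds; "tau": joint torques, N m; "eef_pos": TCP position; "tcp_rot": TCP orientation; "ft_force": force on the tool from outside, world axes, zero at the start; "moment": the same for the moment, N m; "opening": opening from 0.0 (shut) to 1.0 (fully open).
Only numpy, scipy, OpenCV 4.12 (cv2) and the standard library are available. Lean on these libraries where they do the work, as an engineer would, in place of code of your own. Each camera call takes 0.05 s, during which the arm holds its last target.

## Task

Put the soap-mould set away: with the board still pulled out, lay the two loose L-shaped mould pieces, one after the other, on the L that lies on the board, each turned half round from the one below it and lined up with its outline, so that the screw heads stand in the open corners and the pile of three lies flat and balanced. Then turn the labelled tin where it stands on the board so that its label will look straight at the scanner window once the board is in, and last push the board fully home with pile and tin still standing. Leave everything else on the table where it is.

Things in the scene. Friction and masses are not known exactly. Their poses are not given: they have to be found in the camera images.
- rack: Fixed rack: two low dark rails 300 mm long, a wooden board sliding on them, a scanner block at the -y side. Origin: midway between the rails, on the table; x is the direction in which the board is pushed home, y points from the scanner towards the board, z up. The board's top is 28 mm above the table. The scanner block is 70 x 50 mm, 70 mm high, centred at x 50, y -235 mm.
- board (a joint): Slide of the board along the rack's +x, in m: 0 fully out, 0.100 fully home (a stop). Stays where it is left; needs about 2 N to move. The board is 180 mm (x) by 340 mm (y), 14 mm thick; its centre is at rack x -50 mm when out, +50 mm when home.
- board_lip (a point): Middle of the top edge, on the outer (robot-side, -x) face, of the upright lip along the board's near edge. The lip is 10 mm thick, runs the full 340 mm width and stands 45 mm above the board's top (73 mm above the table): push on it towards rack +x.
- scan_window (a point): Centre of the dark window of the scanner block, 47 mm above the table; it looks along rack +y, over the board. With the board home the tin stands in front of it.
- l_base: Pale wooden L, 20 mm thick, lying flat, 0.1 to 0.2 kg. Origin: centre of its 140 x 80 mm outline, underside; z up. Long leg x -70..70, y -40..0; short leg x -70..-30, y 0..40; rest of the outline open. Steel screw head, 18 mm across, 12 mm high, on top of the heel (x -50, y -20). Bottom of the pile, loose on the board.
- l_a: Pale wooden L, 20 mm thick, lying flat, 0.1 to 0.2 kg. Origin: centre of its 140 x 80 mm outline, underside; z up. Long leg x -70..70, y -40..0; short leg x -70..-30, y 0..40; rest of the outline open. Steel screw head, 18 mm across, 12 mm high, on top of the heel (x -50, y -20). Starts on the table; l_a and l_b are alike, either may go second.
- l_b: Pale wooden L, 20 mm thick, lying flat, 0.1 to 0.2 kg. Origin: centre of its 140 x 80 mm outline, underside; z up. Long leg x -70..70, y -40..0; short leg x -70..-30, y 0..40; rest of the outline open. Steel screw head, 18 mm across, 12 mm high, on top of the heel (x -50, y -20). Starts on the table; l_a and l_b are alike, either may go second.
- tin: Plain round dark metal tin, 55 mm across, 70 mm high, standing on the board beside the pile. Origin: centre of its underside. A white paper label about 36 mm wide is on its +x side, with a strip running over the lid from the centre to that side. About 0.2 kg.
- tin_label (a point): Centre of the label on the tin's side, 27.5 mm out along the tin's x and 35 mm up.
- soap_a: Bystander: pale soap bar 85 x 55 x 26 mm.
- soap_b: Bystander: brown soap bar 85 x 55 x 26 mm.
- straight_bar: Bystander: straight wooden bar 140 x 40 x 20 mm, not part of the pile.
- jar_lid: Bystander: round metal jar lid, 54 mm across, 14 mm high.
- paper_cup: Bystander: blue cup, 72 mm across, 90 mm high.
- flask: Bystander: aluminium bottle, 52 mm across, 130 mm high.
- l_base_heel (a point): Foot of the screw head of l_base, on its top face: x -50, y -20, z 20 mm in l_base's frame.
- l_base_gap (a point): Middle of the open corner of l_base, opposite its heel: x 50, y 20, z 20 mm in l_base's frame. The L above has its heel over this point.
- l_a_heel (a point): Foot of the screw head of l_a, on its top face: x -50, y -20, z 20 mm in l_a's frame.
- l_a_gap (a point): Middle of the open corner of l_a, opposite its heel: x 50, y 20, z 20 mm in l_a's frame. The L above has its heel over this point.
- l_b_heel (a point): Foot of the screw head of l_b, on its top face: x -50, y -20, z 20 mm in l_b's frame.
- l_b_gap (a point): Middle of the open corner of l_b, opposite its heel: x 50, y 20, z 20 mm in l_b's frame. The L above has its heel over this point.
Not all that is in view belongs to the job. Leave any yellow look-alike of the l_base alone. Several things have the shape of the tin; the one meant has the colours described above.

How it is judged:
By the outcome, as a careful person would: the job done as asked, in the order asked, and still so for the second after the job is handed in, with the robot touching nothing.
It also fails if it takes over 72 s, if anything falls off the work surface, if the arm or the gripper's body presses on something with over 40 N, if the wrist force passes 120 N, or if a joint passes its speed limit or range.

## Working session

There is one attempt and no reset: what is moved stays moved. The work goes in short steps, Python scripts to look and compute and a tool call to move; the robot and the scene stay as the last step left them, time stands still between calls to the robot, and variables do not carry over. Pictures are saved under pics/ and viewed, and the job is handed in when it is done.

Besides the shell and the picture viewer there is one more tool, called after "Call:" as name(argument=value, ...), one argument or row to a line, values as JSON. drive_tool: Moves the arm, as the interface text tells. Its arguments: {"type":"object","properties":{"increments":{"type":"array","items":{"type":"array"}},"jaw":{"type":"number"}},"required":["increments"]}

```bash
mkdir -p pics; ls; cat > h.py <<'E'
import numpy as np,cv2
from cell import env
def shot(n,fn):
    p=env.read_camera(n); cv2.imwrite('pics/'+fn+'.png',p['pixels']); np.savez('pics/'+fn+'.npz',**{k:v for k,v in p.items() if k!='shot'}); return p
def ray(p,u,v):
    M=np.array(p['world_to_cam']);f=192/np.tan(np.radians(float(p['vertical_fov']))/2)
    return M,f
def unproj(p,u,v,z,fish=False):
    M,f=ray(p,u,v); x=(u-p['cx']);y=(v-p['cy'])
    if fish:
        r=np.hypot(x,y);t=r/f; d=np.array([x/r*np.sin(t),y/r*np.sin(t),np.cos(t)]) if r>0 else np.array([0,0,1.])
    else: d=np.array([x/f,y/f,1.])
    R=M[:3,:3];c=-R.T@M[:3,3];w=R.T@d
    return c+w*(z-c[2])/w[2]
def proj(p,X,fish=False):
    M,f=ray(p,0,0); q=M[:3,:3]@np.array(X)+M[:3,3]
    if fish:
        r=np.hypot(q[0],q[1]);t=np.arctan2(r,q[2]); return np.array([p['cx']+f*t*q[0]/r,p['cy']+f*t*q[1]/r])
    return np.array([p['cx']+f*q[0]/q[2],p['cy']+f*q[1]/q[2]])
E
python3 - <<'E'
from h import *
np.set_printoptions(precision=1,suppress=True)
for n in ['scene','side','wrist']:
    p=shot(n,n+'0'); print(n,p['vertical_fov'],p['cx'],p['cy']);print(np.array(p['world_to_cam']))
    if n!='side' or 1:
        for k in ['l_base','l_base_heel','l_base_gap','tin','tin_label','board_lip','rack','scan_window']:
            print(k,[(np.round(d['point']),round(d['score'],2)) for d in env.tip_of(k,p)])
print(env.state())
E
```

```text
pics
scene 56.10103258964185 249.95014324217593 189.69685130395672
[[  -0.6    0.8   -0.   302.5]
 [   0.5    0.3   -0.8 -198.3]
 [  -0.6   -0.5   -0.6 1534.2]
 [   0.     0.     0.     1. ]]
l_base [(array([556.,  71.,  30.]), 0.88), (array([250., 315.,   1.]), 0.82), (array([ 245., -329.,    2.]), 0.41)]
l_base_heel [(array([198., 325.,  24.]), 0.92), (array([610.,  91.,  50.]), 0.73), (array([794.,  59.,  -2.]), 0.51), (array([443.,   2.,  71.]), 0.45), (array([ 215., -286.,   23.]), 0.41)]
l_base_gap [(array([308., 310.,  20.]), 0.79), (array([332., 157.,   2.]), 0.65), (array([ 267., -381.,   22.]), 0.53), (array([797.,  59.,   2.]), 0.33)]
tin [(array([355., -96.,  -1.]), 0.7), (array([ 514., -119.,   25.]), 0.6)]
tin_label [(array([ 541., -132.,   64.]), 0.75), (array([330., -93.,  37.]), 0.53)]
board_lip [(array([442.,   5.,  74.]), 0.79)]
rack [(array([496., 333.,  16.]), 0.6), (array([574., -11.,  -1.]), 0.56), (array([ 461., -398.,   20.]), 0.34)]
scan_window []
side 55.92821286499328 256.5782894419652 192.29085612551765
[[   0.9   -0.4    0.  -489.2]
 [  -0.2   -0.5   -0.
[... 1077 characters left out ...]
 1.]), 0.62), (array([608.,  91.,  52.]), 0.62)]
tin [(array([357., -96.,  -1.]), 0.83), (array([ 516., -118.,   27.]), 0.72)]
tin_label [(array([330., -93.,  34.]), 0.94), (array([ 541., -128.,   62.]), 0.58)]
board_lip [(array([445.,   2.,  75.]), 0.78)]
rack [(array([578.,   0.,   3.]), 0.85)]
scan_window [(array([ 614., -214.,   46.]), 0.87)]
{'t': 1.35, 'joints': array([-0.1,  0.5,  1.6, -0. ,  1.1, -0.1]), 'qvel': array([ 0., -0.,  0., -0.,  0., -0.]), 'tau': array([ -0. , -61.2, -25.8,   0.1,   0. ,   0. ]), 'eef_pos': array([625. ,   0. , 214.7]), 'tcp_rot': array([3.1, 0. , 1.6]), 'ft_force': array([-0.2,  0.7, -0.4]), 'moment': array([ 0., -0.,  0.]), 'opening': 0.9997344997402905}
```

View pictures.

View pics/scene0.png

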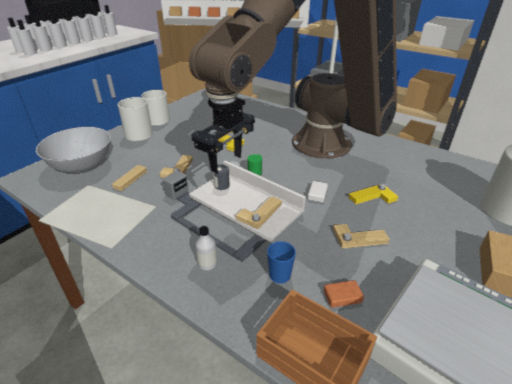

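View pics/side0.png

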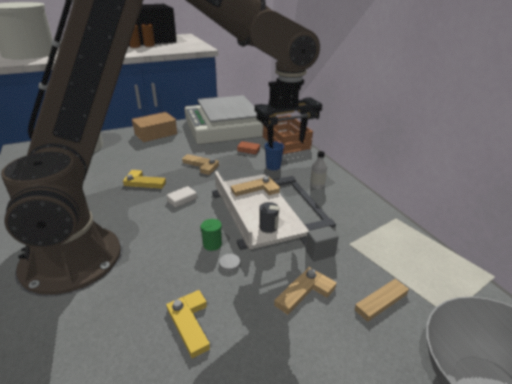

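View pics/wrist0.png

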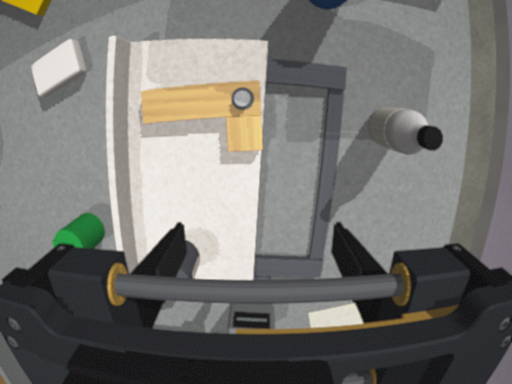

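```bash
python3 - <<'E'
import cv2
s=cv2.imread('pics/scene0.png');d=cv2.imread('pics/side0.png')
a=cv2.resize(s[215:255,320:400],None,fx=5,fy=5,interpolation=cv2.INTER_CUBIC)
b=cv2.resize(s[150:190,150:230],None,fx=5,fy=5,interpolation=cv2.INTER_CUBIC)
c=cv2.resize(d[150:180,170:230],None,fx=6.667,fy=6.667,interpolation=cv2.INTER_CUBIC)
e=cv2.resize(d[260:315,270:350],None,fx=5,fy=5,interpolation=cv2.INTER_CUBIC)
e2=e[:275]
import numpy as np
cv2.imwrite('pics/z0.png',np.vstack([np.hstack([a,b])]))
cv2.imwrite('pics/z1.png',np.vstack([np.hstack([cv2.copyMakeBorder(c,0,75,0,0,cv2.BORDER_CONSTANT)[:275],e2])]))
E
```

```text
(no output)
```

View pics/z0.png

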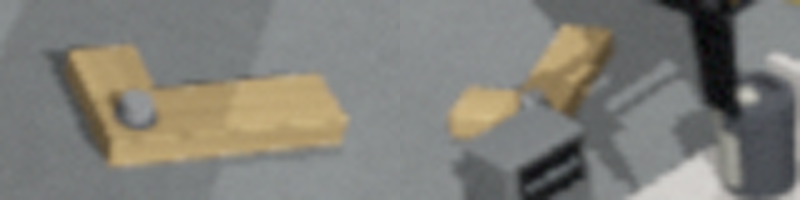

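View pics/z1.png

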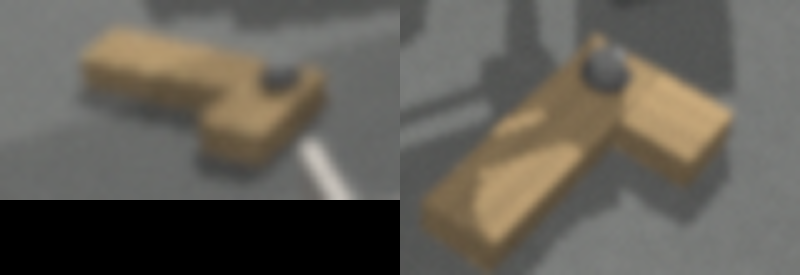

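```bash
cat >> h.py <<'E'
MOD=np.array([[-70,-40],[70,-40],[70,0],[-30,0],[-30,40],[-70,40]],float)
def fitL(P,M):
    P=np.array(P)[:,:2];M=np.array(M);pm=P.mean(0);mm=M.mean(0)
    H=(M-mm).T@(P-pm);a=np.arctan2(H[0,1]-H[1,0],H[0,0]+H[1,1])
    R=np.array([[np.cos(a),-np.sin(a)],[np.sin(a),np.cos(a)]]);t=pm-R@mm
    return t,a,(P-(M@R.T+t))
E
python3 - <<'E'
from h import *
np.set_printoptions(precision=1,suppress=True)
def ld(n): return np.load('pics/%s.npz'%n)
s=ld('scene0');d=ld('side0');w=ld('wrist0')
def go(p,pts,sc,off,z,idx,fish=False):
    P=[unproj(p,u/sc+off[0],v/sc+off[1],z,fish) for u,v in pts]
    t,a,r=fitL(P,MOD[idx]);print(t,np.degrees(a),'res',r.tolist())
go(s,[(110,155),(343,120),(320,77),(152,88),(137,47),(68,60)],5,(320,215),20,[0,1,2,3,4,5])
go(d,[(198,37),(25,205),(90,245),(215,127),(288,165),(333,113)],5,(270,260),20,[0,1,2,3,4,5])
go(d,[(325,75),(110,28),(82,62),(225,92),(205,122),(265,138)],6.667,(170,150),20,[0,1,2,3,4,5])
# base in wrist z=48
go(w,[(262,80),(141,89),(141,123),(228,118),(228,152),(262,150)],1,(0,0),48,[0,1,2,3,4,5],True)
E
```

```text
[452.9 358.4] 134.72797480782924 res [[4.978440458468526, -0.11997506882170228], [-0.37612495241199895, -3.0583807152160034], [0.11938704492774832, 1.8581978920061033], [-3.7175374761124544, -3.5979530184333726], [-3.8515817762641973, 2.56688944861952], [2.847416701392433, 2.351221461845114]]
[ 499.6 -362.9] -155.04075712185374 res [[1.360903236093236, -1.0678390949659615], [1.2817087430730112, -2.0830532475057453], [0.7424615723830925, 2.9122017600557797], [-2.9051194392111483, -2.365461061622966], [-0.9877092165190788, 0.5050962873461344], [0.5077551041808874, 2.0990553566925314]]
[448.5 345.6] 135.0079750423813 res [[-2.2867954129239934, -1.2128065554126124], [-0.21847779899383113, 3.8286120860663004], [2.1933262903176, -3.497381858626113], [-4.002736865382644, 1.188294873909058], [3.9301281186973256, 0.5566096557615765], [0.38455566828520205, -0.8633282016982093]]
[558.3  68.1] -178.59857990048374 res [[1.3331314284984046, 0.7184413427762735], [-0.20317916547662662, 0.3049481743249771], [-2.958160824816673, -0.3216040621967835], [2.0397225289440257, -1.1537450865612158], [0.3426244300868575, -0.35581236993523646], [-0.5541383972357607, 0.8077720015919496]]
```

```bash
cat > plan.py <<'E'
import sys
from h import *
def wrap(a): return (a+np.pi)%(2*np.pi)-np.pi
def plan(x,y,z,yawdeg,rows=None,cur=None):
    st=env.state(); P=np.array(st['eef_pos']); psi=st['tcp_rot'][2]
    if cur: P=np.array(cur[:3],float);psi=np.radians(cur[3])
    D=np.array([x,y,z])-P; dy=np.radians(yawdeg)-psi
    # keep within j6 : caller gives unwrapped; choose nearest mod 2pi
    dy=wrap(dy)
    n=rows or max(1,int(np.ceil(max(np.linalg.norm(D)/38,abs(dy)/.08,np.abs(D).max()/29.))))
    out=[];a=psi;Pc=P.copy()
    for i in range(n):
        step=(P+D*(i+1)/n)-Pc
        tx=np.array([np.cos(a),np.sin(a)]);ty=np.array([np.sin(a),-np.cos(a)])
        s=np.array([step[:2]@tx,step[:2]@ty,-step[2]])/30
        s=np.round(s,2); az=round(-(psi+dy*(i+1)/n-a)/.08,2)
        out.append([[float(v) for v in s],[0,0,az]])
        w=s*30;Pc=Pc+np.array([*(tx*w[0]+ty*w[1]),-w[2]]);a-=az*.08
    for i in range(0,n,5): print(str(out[i:i+5]).replace(' ',''))
    print('end',Pc.round(1),np.degrees(a).round(2),'maxabs',max(np.abs(np.array(r[0])).max() for r in out))
if __name__=='__main__': plan(*[float(v) for v in sys.argv[1:5]],*( [int(sys.argv[5])] if len(sys.argv)>5 else []))
E
python3 - <<'E'
from h import *
np.set_printoptions(precision=1,suppress=True)
w=np.load('pics/wrist0.npz');M=w['world_to_cam'];print(-M[:3,:3].T@M[:3,3]); print(M)
U=lambda u,v,z:unproj(w,u,v,z,True)[:2]
print('board right edge',U(267,40,28),U(262,150,28),U(257,278,28))
print('lip inner/outer top',U(108,38,73),U(119,262,73),U(118,40,73),U(130,250,73))
print('rack rail outer',U(347,70,14),U(322,262,14), U(347,70,14))
print('screw',U(242,97,60))
def rect(): pass
E
python3 plan.py 490 300 200 135
```

```text
[624.7  85.1 385.1]
[[   1.    -0.     0.  -624.8]
 [  -0.    -1.     0.3  -32.4]
 [   0.    -0.3   -1.   393. ]
 [   0.     0.     0.     1. ]]
board right edge [634.8 161.2] [628.9  27.4] [ 622.4 -154.3]
lip inner/outer top [455.9 169.1] [ 440.6 -108.5] [469.1 164.6] [461.  -89.2]
rack rail outer [736.  130.2] [ 717.5 -137.7] [736.  130.2]
screw [607.   91.1]
[[[0.91,-0.41,0.04],[0,0,np.float64(-0.89)]],[[0.93,-0.34,0.05],[0,0,np.float64(-0.9)]],[[0.96,-0.28,0.04],[0,0,np.float64(-0.89)]],[[0.98,-0.2,0.05],[0,0,np.float64(-0.89)]],[[0.99,-0.14,0.04],[0,0,np.float64(-0.89)]]]
[[[0.99,-0.07,0.05],[0,0,np.float64(-0.9)]],[[1.0,0.01,0.04],[0,0,np.float64(-0.89)]],[[0.99,0.08,0.05],[0,0,np.float64(-0.89)]],[[0.99,0.14,0.04],[0,0,np.float64(-0.89)]],[[0.97,0.22,0.04],[0,0,np.float64(-0.9)]]]
[[[0.96,0.29,0.05],[0,0,np.float64(-0.89)]]]
end [490.  300.2 200. ] 135.01 maxabs 1.0
```

```bash
python3 - <<'E'
import cv2
w=cv2.imread('pics/wrist0.png');cv2.imwrite('pics/w0z.png',cv2.resize(w[20:300,90:370],None,fx=2.1,fy=2.1,interpolation=cv2.INTER_CUBIC))
E
```

```text
(no output)
```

View pics/w0z.png

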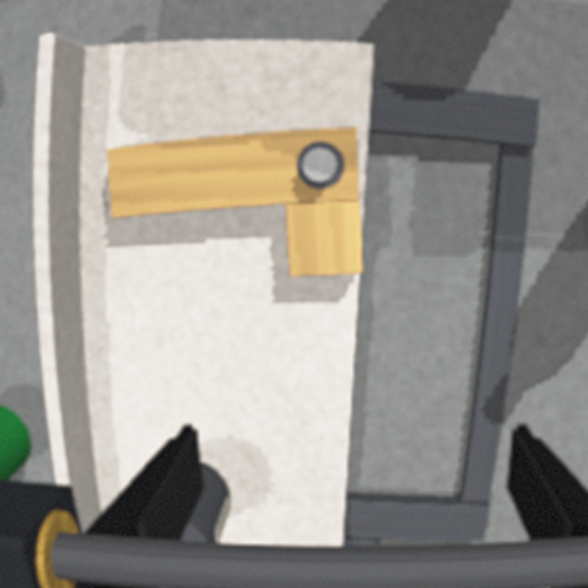

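Call:
drive_tool(
  increments=[
    [[0.91,-0.41,0.04],[0,0,-0.89]],
    [[0.93,-0.34,0.05],[0,0,-0.9]],
    [[0.96,-0.28,0.04],[0,0,-0.89]],
    [[0.98,-0.2,0.05],[0,0,-0.89]],
    [[0.99,-0.14,0.04],[0,0,-0.89]],
  ],
)

```text
t: 1.77
eef_pos: [562.9, 137.6, 208.0]
tcp_rot: [3.141, -0.0, 1.931]
ft_force: [0.2, 0.1, 0.6]
opening: 1.0
```

Call:
drive_tool(
  increments=[
    [[0.99,-0.07,0.05],[0,0,-0.9]],
    [[1.0,0.01,0.04],[0,0,-0.89]],
    [[0.99,0.08,0.05],[0,0,-0.89]],
    [[0.99,0.14,0.04],[0,0,-0.89]],
    [[0.97,0.22,0.04],[0,0,-0.9]],
  ],
)

```text
t: 2.18
eef_pos: [501.5, 274.0, 201.5]
tcp_rot: [3.141, 0.0, 2.289]
ft_force: [0.7, 0.2, 0.4]
opening: 0.998
```

Call:
drive_tool(
  increments=[
    [[0.96,0.29,0.05],[0,0,-0.89]],
    [[0,0,0],[0,0,0]],
  ],
)

```text
t: 2.35
eef_pos: [487.9, 303.8, 199.8]
tcp_rot: [3.141, -0.001, 2.364]
ft_force: [-0.1, -0.0, 0.3]
opening: 1.002
```

```bash
python3 - <<'E'
from h import *
np.set_printoptions(precision=1,suppress=True)
p=shot('wrist','w1')
for k in ['l_a','l_a_heel','l_a_gap']: print(k,[(np.round(d['point']),round(d['score'],2)) for d in env.tip_of(k,p)])
print(env.state())
cv2.imwrite('pics/w1z.png',cv2.resize(p['pixels'],None,fx=1.5,fy=1.5))
E
```

```text
l_a [(array([448., 355.,   0.]), 0.56)]
l_a_heel []
l_a_gap []
{'t': 2.55, 'joints': array([ 0.4,  0.4,  1.7, -0. ,  1. , -0.4]), 'qvel': array([-0., -0., -0.,  0.,  0.,  0.]), 'tau': array([  1.2, -55.8, -24.2,   0.1,   0.1,  -0. ]), 'eef_pos': array([490.2, 299.7, 200. ]), 'tcp_rot': array([3.1, 0. , 2.4]), 'ft_force': array([ 0.1,  0.3, -0.2]), 'moment': array([ 0.1, -0. , -0. ]), 'opening': 0.9987898494878586}
```

View pics/w1z.png

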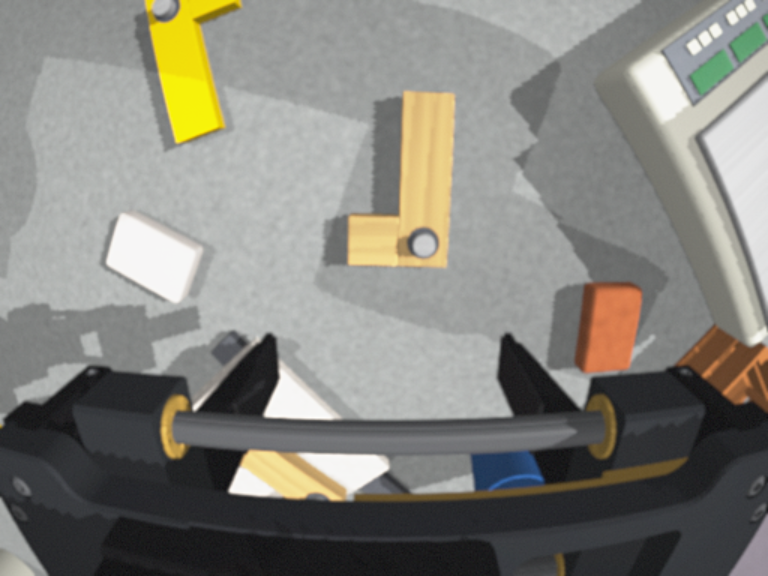

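```bash
cat >> h.py <<'E'
def go(p,pts,sc,off,z,idx=range(6),fish=True):
    P=[unproj(p,u/sc+off[0],v/sc+off[1],z,fish) for u,v in pts]
    t,a,r=fitL(P,MOD[list(idx)]);print(t.round(1),np.degrees(a).round(2),'res',r.round(1).tolist())
    c,s=np.cos(a),np.sin(a);print('grasp',t+np.array([[c,-s],[s,c]])@[-10,-20]); return t,a
E
python3 - <<'E'
from h import *
from plan import plan
w=np.load('pics/w1.npz')
t,a=go(w,[(447,267),(454,94),(404,92),(400,216),(349,215),(349,265)],1.5,(0,0),20)
s=unproj(w,423/1.5,241/1.5,32,True);print('screw',s)
g=t+np.array([[np.cos(a),-np.sin(a)],[np.sin(a),np.cos(a)]])@[-10,-20]
plan(g[0],g[1],60,np.degrees(a))
plan(g[0],g[1],4,np.degrees(a),None,[g[0],g[1],60,np.degrees(a)])
E
```

```text
[449.1 356.9] 133.9 res [[-0.2, 0.2], [-0.1, -0.9], [1.1, -0.4], [-0.4, 0.8], [-0.6, 0.4], [0.3, -0.0]]
grasp [470.43441456 363.55581236]
screw [494.48493501 336.10296358  32.        ]
[[[0.39,0.21,0.93],[0,0,np.float64(0.05)]],[[0.4,0.2,0.94],[0,0,np.float64(0.04)]],[[0.4,0.21,0.93],[0,0,np.float64(0.05)]],[[0.39,0.2,0.93],[0,0,np.float64(0.04)]],[[0.4,0.2,0.94],[0,0,np.float64(0.05)]]]
end [470.4 363.5  59.9] 133.9 maxabs 0.94
[[[0.0,0.0,0.93],[0,0,np.float64(-0.0)]],[[0.0,0.0,0.94],[0,0,np.float64(-0.0)]]]
end [470.4 363.6   3.9] 133.9 maxabs 0.94
```

Call:
drive_tool(
  increments=[
    [[0.4,0.2,0.93],[0,0,0.05]],
    [[0.4,0.2,0.94],[0,0,0.04]],
    [[0.4,0.21,0.93],[0,0,0.05]],
    [[0.39,0.2,0.93],[0,0,0.04]],
    [[0.4,0.2,0.94],[0,0,0.05]],
  ],
)

```text
t: 2.97
eef_pos: [470.4, 363.4, 58.8]
tcp_rot: [3.141, 0.0, 2.335]
ft_force: [0.8, -0.7, 0.6]
opening: 1.001
```

Call:
drive_tool(
  increments=[
    [[0,0,0.6],[0,0,0]],
    [[0,0,0.6],[0,0,0]],
    [[0,0,0.4],[0,0,0]],
    [[0,0,0.26],[0,0,0]],
    [[0,0,0],[0,0,0]],
  ],
)

```text
t: 3.38
eef_pos: [469.7, 363.0, 2.9]
tcp_rot: [-3.14, -0.0, 2.337]
ft_force: [0.2, -0.0, -0.1]
opening: 0.996
```

Call:
drive_tool(
  increments=[
    [[0,0,0],[0,0,0]],
    [[0,0,0],[0,0,0]],
    [[0,0,0],[0,0,0]],
    [[0,0,0],[0,0,0]],
    [[0,0,0],[0,0,0]],
  ],
  jaw=-1,
)

```text
t: 3.8
eef_pos: [469.9, 364.1, 4.7]
tcp_rot: [3.141, 0.0, 2.338]
ft_force: [0.2, -0.1, -0.2]
opening: 0.708
```

Call:
drive_tool(
  increments=[
    [[0,0,0],[0,0,0]],
    [[0,0,0],[0,0,0]],
    [[0,0,0],[0,0,0]],
  ],
)

```text
t: 4.05
eef_pos: [469.6, 364.0, 4.1]
tcp_rot: [3.141, 0.0, 2.338]
ft_force: [-0.4, -0.1, 0.4]
opening: 0.497
```

```bash
python3 - <<'E'
from h import *
p=shot('wrist','w2')
cv2.imwrite('pics/w2z.png',cv2.resize(p['pixels'],None,fx=1.5,fy=1.5))
print(env.state()['opening'],env.state()['eef_pos'],env.state()['tcp_rot'])
E
```

```text
0.4517545539462613 [469.64575503 363.98975765   4.08746043] [3.14150682e+00 7.91171305e-05 2.33801821e+00]
```

View pics/w2z.png

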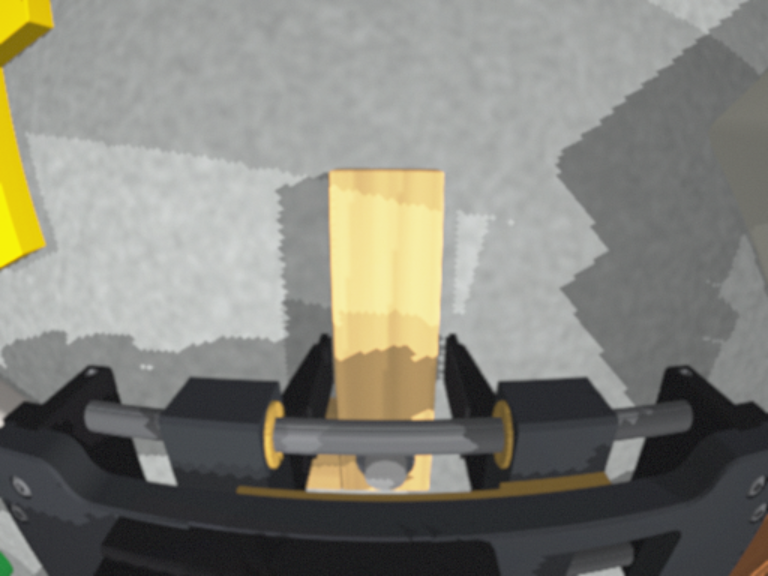

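Call:
drive_tool(
  increments=[
    [[0,0,0],[0,0,0]],
    [[0,0,0],[0,0,0]],
    [[0,0,0],[0,0,0]],
    [[0,0,0],[0,0,0]],
  ],
)

```text
t: 4.43
eef_pos: [469.6, 363.9, 4.1]
tcp_rot: [-3.141, 0.0, 2.338]
ft_force: [-0.3, -0.8, 1.2]
opening: 0.42
```

Call:
drive_tool(
  increments=[
    [[0,0,-0.3],[0,0,0]],
    [[0,0,-1],[0,0,0]],
    [[0,0,-1],[0,0,0]],
    [[0,0,-1],[0,0,0]],
    [[0,0,-1],[0,0,0]],
  ],
)

```text
t: 4.85
eef_pos: [469.5, 363.9, 134.9]
tcp_rot: [3.142, 0.0, 2.338]
ft_force: [0.3, 0.8, -2.1]
opening: 0.416
```

```bash
python3 - <<'E'
from h import *
p=shot('wrist','w3')
cv2.imwrite('pics/w3z.png',cv2.resize(p['pixels'],None,fx=1.5,fy=1.5))
print(env.state()['opening'],env.state()['eef_pos'],env.state()['tcp_rot'])
E
```

```text
0.42081307137551327 [471.32310978 365.09953135 140.63089194] [3.13399433e+00 1.72266831e-03 2.33820412e+00]
```

View pics/w3z.png

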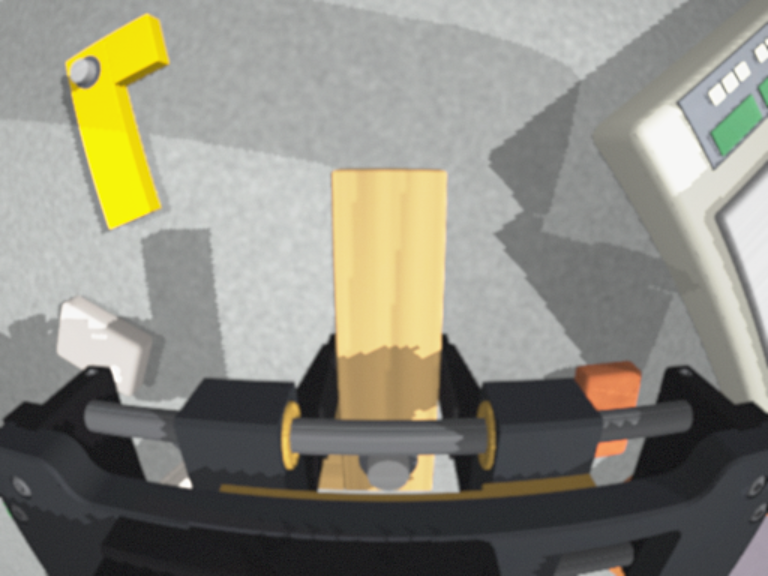

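```bash
python3 - <<'E'
from h import *
def cam(n):
    w=np.load('pics/%s.npz'%n);M=w['world_to_cam'];return w,-M[:3,:3].T@M[:3,3],M
w0,c0,M0=cam('wrist0')
# tool pose at w0: 
from scipy.spatial.transform import Rotation as Ro
T0=np.eye(4);T0[:3,:3]=Ro.from_euler('xyz',[np.pi,0,np.pi/2]).as_matrix();T0[:3,3]=[625.017,.021,214.661]
CT=M0@T0; np.save('camT.npy',CT) # tool->cam
w,c,M=cam('w3');T=np.linalg.inv(M)@CT
print('tool at w3',T[:3,3],Ro.from_matrix(T[:3,:3]).as_euler('xyz'))
w2,_,M2=cam('w2');print('w2',(np.linalg.inv(M2)@CT)[:3,3], env.state()['tcp_rot'])
def intool(p,CT,u,v,zt):
    q=dict(world_to_cam=CT,vertical_fov=p['vertical_fov'],cx=p['cx'],cy=p['cy'])
    return unproj(q,u,v,zt,True)
# top face at tool z=-(20-4.1)
for u,v in [(333,170),(446,170),(335.5,300),(443,300),(338,395),(438,395)]: print(intool(w,CT,u/1.5,v/1.5,-15.9))
print('screw',intool(w,CT,389/1.5,472/1.5,-27.9))
E
```

```text
tool at w3 [470.01350764 364.28338228 134.88016971] [-3.14114727e+00  9.75018458e-05  2.33801714e+00]
w2 [470.24654971 364.46610893   4.12946832] [3.13399433e+00 1.72266831e-03 2.33820412e+00]
[ 79.61247669 -19.17204681 -15.9       ]
[ 79.61391286  19.75917885 -15.9       ]
[ 32.43507772 -19.56142225 -15.9       ]
[ 32.40410362  19.98296568 -15.9       ]
[ -8.02586987 -20.39021544 -15.9       ]
[ -8.061063    19.84486186 -15.9       ]
screw [-38.429348     0.11581085 -27.9       ]
```

```bash
python3 - <<'E'
from h import *
w=np.load('pics/wrist0.npz')
t,a=go(w,[(356,127),(108,150),(111,216),(287,204),(290,275),(361,272)],2.1,(90,20),48)
print(unproj(w,320/2.1+90,163/2.1+20,60,True))
from plan import plan
plan(590,40,190,60)
E
```

```text
[558.1  67.9] -177.78 res [[-0.6, -0.6], [1.0, -1.4], [-0.3, 1.0], [0.8, -0.3], [0.1, 0.7], [-1.0, 0.6]]
grasp [567.29938246  88.23574638]
[607.3794408   90.43003053  60.        ]
[[[-0.62,-0.28,-0.1],[0,0,np.float64(0.95)]],[[-0.64,-0.22,-0.09],[0,0,np.float64(0.95)]],[[-0.65,-0.18,-0.1],[0,0,np.float64(0.95)]],[[-0.67,-0.13,-0.1],[0,0,np.float64(0.95)]],[[-0.67,-0.07,-0.09],[0,0,np.float64(0.95)]]]
[[[-0.68,-0.03,-0.1],[0,0,np.float64(0.95)]],[[-0.68,0.03,-0.1],[0,0,np.float64(0.94)]],[[-0.68,0.07,-0.09],[0,0,np.float64(0.95)]],[[-0.66,0.13,-0.1],[0,0,np.float64(0.95)]],[[-0.66,0.18,-0.1],[0,0,np.float64(0.95)]]]
[[[-0.64,0.23,-0.09],[0,0,np.float64(0.95)]],[[-0.62,0.27,-0.1],[0,0,np.float64(0.95)]],[[-0.59,0.32,-0.1],[0,0,np.float64(0.95)]],[[-0.57,0.37,-0.1],[0,0,np.float64(0.95)]],[[-0.55,0.41,-0.09],[0,0,np.float64(0.95)]]]
[[[-0.51,0.45,-0.1],[0,0,np.float64(0.95)]],[[-0.47,0.48,-0.1],[0,0,np.float64(0.95)]]]
end [589.9  40.  190.1] 59.99 maxabs 0.68
```

```bash
python3 plan.py 500 195 170 2.2 | sed 's/np.float64(\([^)]*\))/\1/g'
```

```text
[[[-0.16,-0.11,-0.03],[0,0,0.99]],[[-0.18,-0.1,-0.04],[0,0,0.99]],[[-0.17,-0.09,-0.03],[0,0,0.99]],[[-0.19,-0.07,-0.04],[0,0,1.0]],[[-0.19,-0.05,-0.03],[0,0,0.99]]]
[[[-0.19,-0.04,-0.03],[0,0,0.99]],[[-0.2,-0.03,-0.04],[0,0,0.99]],[[-0.2,-0.0,-0.03],[0,0,0.99]],[[-0.2,0.0,-0.03],[0,0,0.99]],[[-0.19,0.02,-0.04],[0,0,0.99]]]
[[[-0.2,0.04,-0.03],[0,0,0.99]],[[-0.19,0.06,-0.04],[0,0,1.0]],[[-0.19,0.06,-0.03],[0,0,0.99]],[[-0.18,0.09,-0.03],[0,0,0.99]],[[-0.17,0.09,-0.04],[0,0,0.99]]]
[[[-0.16,0.11,-0.03],[0,0,0.99]],[[-0.16,0.13,-0.03],[0,0,0.99]],[[-0.14,0.13,-0.04],[0,0,0.99]],[[-0.14,0.15,-0.03],[0,0,0.99]],[[-0.12,0.15,-0.04],[0,0,1.0]]]
[[[-0.11,0.17,-0.03],[0,0,0.99]],[[-0.1,0.17,-0.03],[0,0,0.99]],[[-0.08,0.18,-0.04],[0,0,0.99]],[[-0.07,0.19,-0.03],[0,0,0.99]],[[-0.05,0.19,-0.03],[0,0,0.99]]]
[[[-0.04,0.19,-0.04],[0,0,0.99]],[[-0.02,0.2,-0.03],[0,0,0.99]],[[-0.0,0.2,-0.04],[0,0,1.0]],[[0.01,0.2,-0.03],[0,0,0.99]]]
end [500.1 194.9 170. ] 2.19 maxabs 0.2
```

Call:
drive_tool(
  increments=[
    [[-0.16,-0.11,-0.03],[0,0,0.99]],
    [[-0.18,-0.1,-0.04],[0,0,0.99]],
    [[-0.17,-0.09,-0.03],[0,0,0.99]],
    [[-0.19,-0.07,-0.04],[0,0,1.0]],
    [[-0.19,-0.05,-0.03],[0,0,0.99]],
  ],
)

```text
t: 5.32
eef_pos: [474.6, 334.3, 138.6]
tcp_rot: [3.141, 0.0, 1.937]
ft_force: [1.5, 0.5, -1.8]
opening: 0.42
```

Call:
drive_tool(
  increments=[
    [[-0.19,-0.04,-0.03],[0,0,0.99]],
    [[-0.2,-0.03,-0.04],[0,0,0.99]],
    [[-0.2,0,-0.03],[0,0,0.99]],
    [[-0.2,0,-0.03],[0,0,0.99]],
    [[-0.19,0.02,-0.04],[0,0,0.99]],
  ],
)

```text
t: 5.73
eef_pos: [479.3, 305.1, 143.5]
tcp_rot: [3.141, -0.0, 1.541]
ft_force: [0.8, 0.2, -1.3]
opening: 0.415
```

Call:
drive_tool(
  increments=[
    [[-0.2,0.04,-0.03],[0,0,0.99]],
    [[-0.19,0.06,-0.04],[0,0,1.0]],
    [[-0.19,0.06,-0.03],[0,0,0.99]],
    [[-0.18,0.09,-0.03],[0,0,0.99]],
    [[-0.17,0.09,-0.04],[0,0,0.99]],
  ],
)

```text
t: 6.15
eef_pos: [484.4, 275.6, 148.7]
tcp_rot: [3.141, -0.0, 1.144]
ft_force: [-0.2, 0.8, -1.4]
opening: 0.421
```

Call:
drive_tool(
  increments=[
    [[-0.16,0.11,-0.03],[0,0,0.99]],
    [[-0.16,0.13,-0.03],[0,0,0.99]],
    [[-0.14,0.13,-0.04],[0,0,0.99]],
    [[-0.14,0.15,-0.03],[0,0,0.99]],
    [[-0.12,0.15,-0.04],[0,0,1.0]],
  ],
)

```text
t: 6.57
eef_pos: [489.3, 246.4, 153.7]
tcp_rot: [3.141, -0.0, 0.748]
ft_force: [0.3, 0.3, -1.3]
opening: 0.422
```

Call:
drive_tool(
  increments=[
    [[-0.11,0.17,-0.03],[0,0,0.99]],
    [[-0.1,0.17,-0.03],[0,0,0.99]],
    [[-0.08,0.18,-0.04],[0,0,0.99]],
    [[-0.07,0.19,-0.03],[0,0,0.99]],
    [[-0.05,0.19,-0.03],[0,0,0.99]],
  ],
)

```text
t: 6.98
eef_pos: [494.2, 217.0, 158.6]
tcp_rot: [3.142, -0.0, 0.352]
ft_force: [0.1, 0.8, -1.7]
opening: 0.42
```

Call:
drive_tool(
  increments=[
    [[-0.04,0.19,-0.04],[0,0,0.99]],
    [[-0.02,0.2,-0.03],[0,0,0.99]],
    [[0,0.2,-0.04],[0,0,1.0]],
    [[0.01,0.2,-0.03],[0,0,0.99]],
    [[0,0,0],[0,0,0]],
  ],
)

```text
t: 7.4
eef_pos: [498.5, 193.1, 162.9]
tcp_rot: [3.142, -0.001, 0.034]
ft_force: [0.6, -0.0, -2.0]
opening: 0.42
```

```bash
python3 - <<'E'
from h import *
p=shot('wrist','w4')
cv2.imwrite('pics/w4z.png',cv2.resize(p['pixels'],None,fx=1.5,fy=1.5,interpolation=cv2.INTER_CUBIC))
print(env.state()['opening'],env.state()['eef_pos'],env.state()['tcp_rot'])
E
```

```text
0.4168963308602141 [498.4536866 193.4901376 162.7555902] [-3.14152777e+00 -4.73595470e-04  3.85474859e-02]
```

View pics/w4z.png

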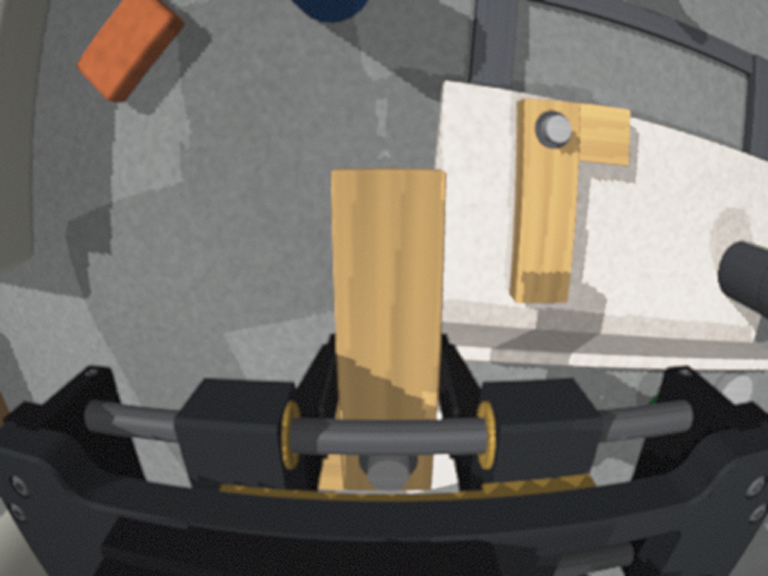

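```bash
python3 - <<'E'
import cv2
w=cv2.imread('pics/w4.png')
cv2.imwrite('pics/w4zz.png',cv2.resize(w[50:220,300:440],None,fx=3.5,fy=3.5,interpolation=cv2.INTER_CUBIC))
E
```

```text
(no output)
```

View pics/w4zz.png

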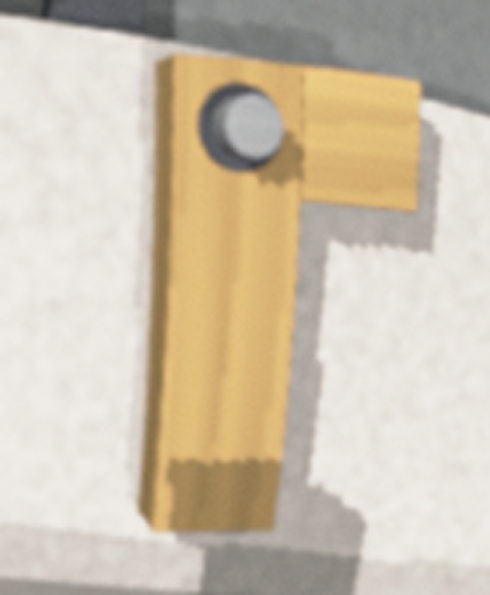

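```bash
python3 - <<'E'
from h import *
w=np.load('pics/w4.npz')
t,a=go(w,[(175,55),(155,531),(274,530),(301,203),(416,209),(419,82)],3.5,(300,50),48)
print(unproj(w,252/3.5+300,123/3.5+50,60,True), t+np.array([[np.cos(a),-np.sin(a)],[np.sin(a),np.cos(a)]])@[-50,-20])
CT=np.load('camT.npy');T=np.linalg.inv(w['world_to_cam'])@CT;print(T[:3,3],env.state()['eef_pos'])
E
```

```text
[557.1  67.4] -177.57 res [[-0.7, -0.7], [0.7, -0.4], [0.3, 0.5], [-0.5, -0.2], [0.7, 0.4], [-0.5, 0.4]]
grasp [566.23883534  87.85212998]
[606.81443109  90.29766354  60.        ] [606.20274958  89.55082318]
[497.30791603 193.72125442 162.81693611] [498.4536866 193.4901376 162.7555902]
```

```bash
sed -i 's/az=round(-(psi/az=round(float(-(psi/; s/-a)\/.08,2)/-a)\/.08),2)/' plan.py; python3 plan.py 548.1 47 110 2.4
```

```text
[[[0.24,0.82,0.29],[0,0,-0.01]],[[0.25,0.83,0.3],[0,0,-0.0]],[[0.24,0.82,0.29],[0,0,-0.01]],[[0.24,0.83,0.29],[0,0,-0.01]],[[0.25,0.82,0.3],[0,0,-0.0]]]
[[[0.24,0.83,0.29],[0,0,-0.01]]]
end [548.1  46.9 110. ] 2.39 maxabs 0.83
```

Call:
drive_tool(
  increments=[
    [[0.24,0.82,0.29],[0,0,-0.02]],
    [[0.25,0.83,0.3],[0,0,-0.02]],
    [[0.24,0.82,0.29],[0,0,0]],
    [[0.24,0.83,0.29],[0,0,0]],
    [[0.25,0.82,0.3],[0,0,0]],
  ],
)

```text
t: 7.87
eef_pos: [540.2, 71.0, 118.1]
tcp_rot: [-3.142, -0.0, 0.045]
ft_force: [1.1, 0.7, -1.9]
opening: 0.416
```

Call:
drive_tool(
  increments=[
    [[0.24,0.83,0.29],[0,0,0]],
    [[0,0,0],[0,0,0]],
    [[0,0,0],[0,0,0]],
    [[0,0,0],[0,0,0]],
  ],
)

```text
t: 8.2
eef_pos: [548.0, 47.7, 109.8]
tcp_rot: [-3.141, 0.0, 0.043]
ft_force: [-0.1, -0.1, -1.3]
opening: 0.42
```

```bash
python3 - <<'E'
from h import *
p=shot('wrist','w5')
cv2.imwrite('pics/w5z.png',cv2.resize(p['pixels'],None,fx=1.5,fy=1.5,interpolation=cv2.INTER_CUBIC))
for i in range(3):
  print(env.state()['eef_pos'],env.state()['tcp_rot']); env.read_camera('side')
E
python3 plan.py 548.1 47 60 2.4
```

```text
[548.00464951  48.03554571 109.96867864] [-3.14150555e+00 -3.59979894e-04  4.30743175e-02]
[548.01957877  48.12629119 110.04617619] [-3.14156041e+00 -5.27550361e-04  4.31639617e-02]
[548.01480246  48.18845793 110.07358846] [-3.14155550e+00 -6.15448585e-04  4.31627120e-02]
[[[0.0,0.02,0.83],[0,0,0.01]],[[0.0,0.02,0.84],[0,0,0.0]]]
end [548.1  46.9  60. ] 2.42 maxabs 0.84
```

View pics/w5z.png

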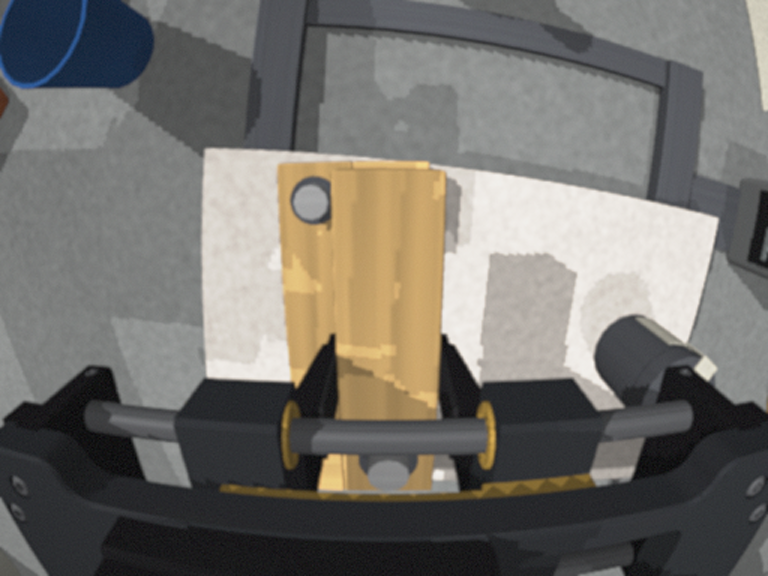

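Call:
drive_tool(
  increments=[
    [[0,0.02,0.8],[0,0,0]],
    [[0,0.02,0.7],[0,0,0]],
    [[0,0,0.25],[0,0,0]],
    [[0,0,0.1],[0,0,0]],
    [[0,0,0],[0,0,0]],
  ],
)

```text
t: 8.82
eef_pos: [548.1, 46.3, 54.1]
tcp_rot: [-3.142, 0.001, 0.042]
ft_force: [-0.3, 0.4, -0.9]
opening: 0.416
```

Call:
drive_tool(
  increments=[
    [[0,0,0],[0,0,0]],
    [[0,0,0],[0,0,0]],
  ],
)

```text
t: 8.98
eef_pos: [548.7, 46.1, 55.1]
tcp_rot: [3.141, -0.002, 0.041]
ft_force: [-0.8, -0.0, -1.3]
opening: 0.419
```

```bash
python3 - <<'E'
from h import *
st=env.state();print(st['eef_pos'],st['tcp_rot'],st['ft_force'])
p=shot('wrist','w6')
cv2.imwrite('pics/w6z.png',cv2.resize(p['pixels'],None,fx=1.5,fy=1.5,interpolation=cv2.INTER_CUBIC))
E
```

```text
[548.70424221  46.08773022  55.14677871] [ 3.14147899e+00 -1.60997835e-03  4.13937932e-02] [-0.82718687 -0.04178907 -1.27218934]
```

View pics/w6z.png

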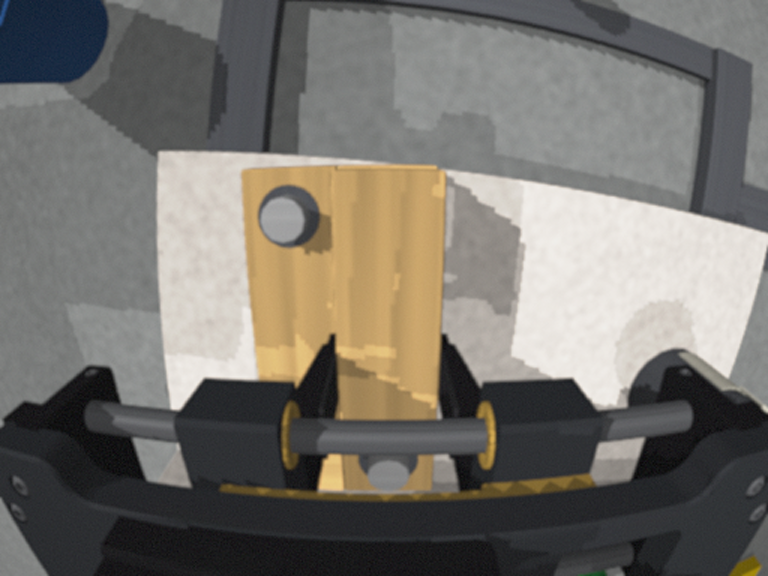

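```bash
python3 - <<'E'
import cv2
w=cv2.imread('pics/w6.png')
cv2.imwrite('pics/w6zz.png',cv2.resize(w[90:170,150:310],None,fx=5,fy=5,interpolation=cv2.INTER_CUBIC))
from h import *
w=np.load('pics/w6.npz')
def L(t,a,m): c,s=np.cos(a),np.sin(a); return np.array(t)+np.array([[c,-s],[s,c]])@m
for m in [[-70,40],[-70,0],[-70,-40]]:
    X=L([557.1,67.4],np.radians(-177.6),m);print(m,((proj(w,[*X,48],True)-[150,90])*5).round())
for m in [[70,0],[70,-40]]:
    X=L([557.1,67.4],np.radians(2.4),m);print('aligned top',m,((proj(w,[*X,71],True)-[150,90])*5).round())
CT=np.load('camT.npy');T=np.linalg.inv(w['world_to_cam'])@CT;print(T[:3,3])
E
```

```text
[-70, 40] [711. 102.]
[-70, 0] [374. 103.]
[-70, -40] [ 53. 116.]
aligned top [70, 0] [349. 109.]
aligned top [70, -40] [736. 108.]
[547.49586524  46.72097469  55.07978042]
```

View pics/w6zz.png

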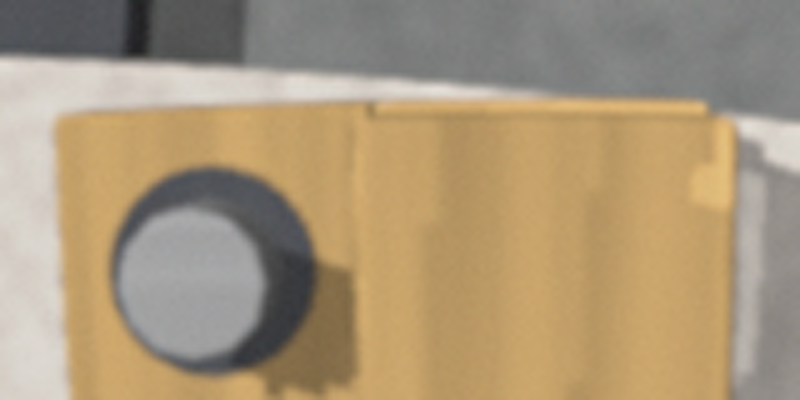

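Call:
drive_tool(
  increments=[
    [[0.025,0,0],[0,0,0]],
    [[0,0,0.05],[0,0,0]],
    [[0,0,0.04],[0,0,0]],
    [[0,0,0],[0,0,0]],
    [[0,0,0],[0,0,0]],
  ],
)

```text
t: 9.45
eef_pos: [549.5, 46.0, 52.0]
tcp_rot: [3.142, -0.002, 0.041]
ft_force: [-0.6, -0.4, 5.3]
opening: 0.416
```

```bash
python3 - <<'E'
from h import *
st=env.state();print(st['eef_pos'],st['tcp_rot'],st['ft_force'])
E
```

```text
[549.48404983  45.96224455  51.99381561] [ 3.14153337e+00 -1.52357766e-03  4.10421376e-02] [-0.6004103  -0.39176146  5.27657235]
```

Call:
drive_tool(
  increments=[
    [[0,0,0],[0,0,0]],
    [[0,0,0],[0,0,0]],
    [[0,0,0],[0,0,0]],
  ],
  jaw=0.15,
)

```text
t: 9.7
eef_pos: [548.8, 46.0, 51.3]
tcp_rot: [3.142, 0.0, 0.041]
ft_force: [0.0, -0.2, 0.1]
opening: 0.555
```

Call:
drive_tool(
  increments=[
    [[0,0,-0.3],[0,0,0]],
    [[0,0,-0.8],[0,0,0]],
    [[0,0,-1],[0,0,0]],
    [[0,0,-1],[0,0,0]],
    [[0,0,-1],[0,0,0]],
  ],
)

```text
t: 10.12
eef_pos: [548.6, 46.0, 176.3]
tcp_rot: [3.142, 0.0, 0.041]
ft_force: [0.1, 0.1, -0.9]
opening: 0.571
```

```bash
python3 - <<'E'
from h import *
p=shot('wrist','w7')
cv2.imwrite('pics/w7z.png',cv2.resize(p['pixels'],None,fx=1.5,fy=1.5,interpolation=cv2.INTER_CUBIC))
E
python3 plan.py 530 -290 200 25
```

```text
[[[-0.1,0.93,-0.05],[0,0,-0.41]],[[-0.12,0.93,-0.05],[0,0,-0.41]],[[-0.16,0.92,-0.05],[0,0,-0.41]],[[-0.19,0.92,-0.05],[0,0,-0.42]],[[-0.21,0.9,-0.05],[0,0,-0.41]]]
[[[-0.25,0.91,-0.05],[0,0,-0.41]],[[-0.28,0.89,-0.05],[0,0,-0.41]],[[-0.31,0.88,-0.05],[0,0,-0.41]],[[-0.33,0.88,-0.05],[0,0,-0.41]],[[-0.36,0.86,-0.05],[0,0,-0.41]]]
[[[-0.4,0.85,-0.05],[0,0,-0.42]],[[-0.42,0.83,-0.05],[0,0,-0.41]]]
end [ 529.8 -290.   199.9] 25.01 maxabs 0.93
```

View pics/w7z.png

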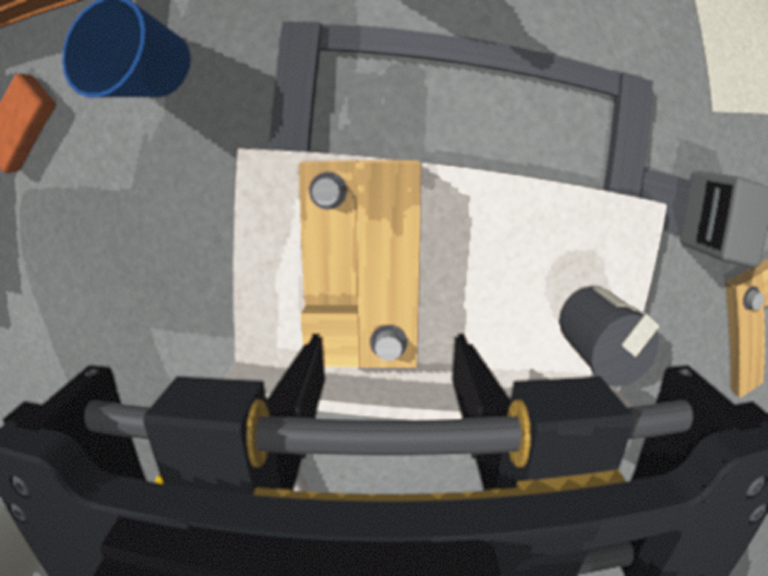

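```bash
python3 plan.py 435 -390 190 25
```

```text
[[[-0.28,0.9,-0.02],[0,0,-0.31]],[[-0.3,0.89,-0.01],[0,0,-0.31]],[[-0.32,0.88,-0.02],[0,0,-0.31]],[[-0.35,0.88,-0.02],[0,0,-0.3]],[[-0.36,0.86,-0.01],[0,0,-0.31]]]
[[[-0.39,0.86,-0.02],[0,0,-0.31]],[[-0.41,0.84,-0.02],[0,0,-0.31]],[[-0.43,0.84,-0.02],[0,0,-0.31]],[[-0.44,0.83,-0.01],[0,0,-0.31]],[[-0.47,0.81,-0.02],[0,0,-0.31]]]
[[[-0.49,0.8,-0.02],[0,0,-0.3]],[[-0.51,0.79,-0.01],[0,0,-0.31]],[[-0.53,0.78,-0.02],[0,0,-0.31]],[[-0.55,0.76,-0.02],[0,0,-0.31]],[[-0.57,0.75,-0.01],[0,0,-0.31]]]
[[[-0.58,0.74,-0.02],[0,0,-0.31]]]
end [ 435. -390.  190.] 25.01 maxabs 0.9
```

Call:
drive_tool(
  increments=[
    [[-0.28,0.9,-0.02],[0,0,-0.31]],
    [[-0.3,0.89,-0.01],[0,0,-0.31]],
    [[-0.32,0.88,-0.02],[0,0,-0.31]],
    [[-0.35,0.88,-0.02],[0,0,-0.3]],
    [[-0.36,0.86,-0.01],[0,0,-0.31]],
  ],
  jaw=1,
)

```text
t: 10.58
eef_pos: [512.2, -91.3, 177.4]
tcp_rot: [3.141, -0.0, 0.166]
ft_force: [-0.5, -0.3, 0.8]
opening: 0.867
```

Call:
drive_tool(
  increments=[
    [[-0.39,0.86,-0.02],[0,0,-0.31]],
    [[-0.41,0.84,-0.02],[0,0,-0.31]],
    [[-0.43,0.84,-0.02],[0,0,-0.31]],
    [[-0.44,0.83,-0.01],[0,0,-0.31]],
    [[-0.47,0.81,-0.02],[0,0,-0.31]],
  ],
)

```text
t: 11.0
eef_pos: [476.1, -227.7, 180.0]
tcp_rot: [3.141, -0.0, 0.29]
ft_force: [-0.3, -0.8, 0.2]
opening: 0.998
```

Call:
drive_tool(
  increments=[
    [[-0.49,0.8,-0.02],[0,0,-0.3]],
    [[-0.51,0.79,-0.01],[0,0,-0.31]],
    [[-0.53,0.78,-0.02],[0,0,-0.31]],
    [[-0.55,0.76,-0.02],[0,0,-0.31]],
    [[-0.57,0.75,-0.01],[0,0,-0.31]],
  ],
)

```text
t: 11.42
eef_pos: [439.5, -363.9, 182.4]
tcp_rot: [3.141, -0.0, 0.413]
ft_force: [0.3, -0.1, 0.3]
opening: 0.999
```

Call:
drive_tool(
  increments=[
    [[-0.58,0.74,-0.02],[0,0,-0.31]],
    [[0,0,0],[0,0,0]],
    [[0,0,0],[0,0,0]],
  ],
)

```text
t: 11.67
eef_pos: [432.5, -390.8, 182.6]
tcp_rot: [-3.141, -0.0, 0.434]
ft_force: [-0.6, 0.6, -0.3]
opening: 1.0
```

```bash
python3 - <<'E'
from h import *
p=shot('wrist','w8')
cv2.imwrite('pics/w8z.png',cv2.resize(p['pixels'],None,fx=1.5,fy=1.5,interpolation=cv2.INTER_CUBIC))
print(env.state()['eef_pos'],env.state()['tcp_rot'])
E
```

```text
[ 432.76679056 -389.8261612   182.53274302] [-3.14106917e+00 -3.16897148e-05  4.35105917e-01]
```

View pics/w8z.png

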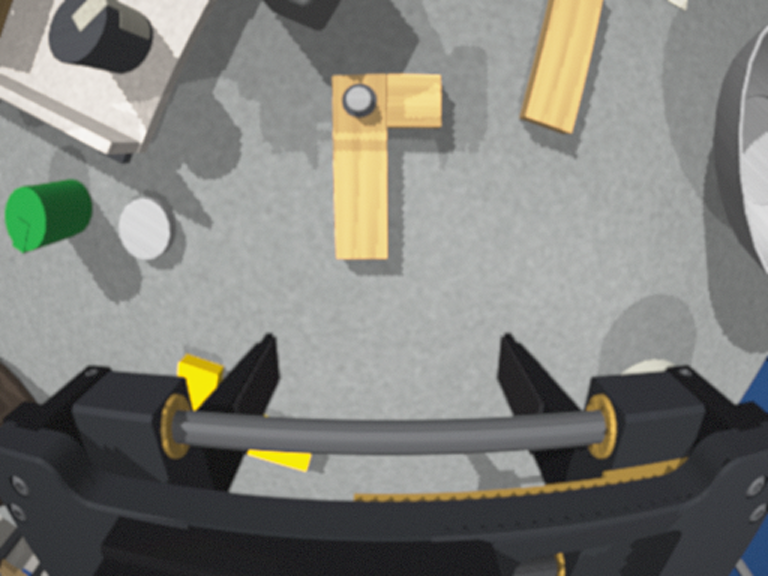

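```bash
python3 - <<'E'
from h import *
from plan import plan
w=np.load('pics/w8.npz')
t,a=go(w,[(333,74),(335,259),(388,259),(387,127),(441,127),(441,74)],1.5,(0,0),20)
print(unproj(w,359/1.5,98/1.5,32,True))
R=np.array([[np.cos(a),-np.sin(a)],[np.sin(a),np.cos(a)]]);print(t+R@[-50,-20])
g=t+R@[-10,-20];y=np.degrees(a)+180
plan(*g,60,y);plan(*g,4,y,3,[*g,60,y])
E
```

```text
[ 499.6 -358.1] -155.01 res [[0.8, -0.2], [-0.4, 0.2], [-0.2, -0.6], [-0.4, -0.2], [-0.1, 0.3], [0.3, 0.4]]
grasp [ 500.17019649 -335.74152043]
[ 536.72674792 -319.08637806   32.        ]
[ 536.42486699 -318.84184982]
[[[0.56,-0.14,0.82],[0,0,-0.0]],[[0.56,-0.14,0.81],[0,0,-0.01]],[[0.56,-0.13,0.82],[0,0,0.0]],[[0.56,-0.14,0.82],[0,0,-0.0]],[[0.56,-0.14,0.81],[0,0,-0.0]]]
end [ 500.2 -335.6   60.1] 24.98 maxabs 0.82
[[[0.0,0.0,0.62],[0,0,-0.0]],[[0.0,0.0,0.62],[0,0,-0.0]],[[0.0,0.0,0.63],[0,0,-0.0]]]
end [ 500.2 -335.7    3.9] 24.99 maxabs 0.63
```

Call:
drive_tool(
  increments=[
    [[0.56,-0.14,0.82],[0,0,0]],
    [[0.56,-0.14,0.81],[0,0,0]],
    [[0.56,-0.13,0.82],[0,0,0]],
    [[0.56,-0.14,0.82],[0,0,0]],
    [[0.56,-0.14,0.81],[0,0,0]],
  ],
)

```text
t: 12.13
eef_pos: [501.3, -333.8, 59.4]
tcp_rot: [3.142, -0.0, 0.437]
ft_force: [0.2, -0.5, 0.8]
opening: 1.0
```

Call:
drive_tool(
  increments=[
    [[0,0,0.6],[0,0,0]],
    [[0,0,0.6],[0,0,0]],
    [[0,0,0.4],[0,0,0]],
    [[0,0,0.24],[0,0,0]],
    [[0,0,0],[0,0,0]],
  ],
  jaw=0.4,
)

```text
t: 12.55
eef_pos: [500.2, -334.9, 4.0]
tcp_rot: [-3.14, 0.001, 0.437]
ft_force: [0.5, -0.4, 0.4]
opening: 0.722
```

Call:
drive_tool(
  increments=[
    [[0,0,0],[0,0,0]],
    [[0,0,0],[0,0,0]],
    [[0,0,0],[0,0,0]],
    [[0,0,0],[0,0,0]],
    [[0,0,0],[0,0,0]],
  ],
  jaw=-1,
)

```text
t: 12.97
eef_pos: [500.7, -336.0, 5.6]
tcp_rot: [3.141, -0.001, 0.436]
ft_force: [-0.4, 0.4, 4.5]
opening: 0.417
```

Call:
drive_tool(
  increments=[
    [[0,0,0],[0,0,0]],
    [[0,0,0],[0,0,0]],
    [[0,0,0],[0,0,0]],
  ],
)

```text
t: 13.22
eef_pos: [500.7, -336.0, 5.6]
tcp_rot: [3.141, -0.0, 0.436]
ft_force: [0.1, 0.4, 6.0]
opening: 0.417
```

Call:
drive_tool(
  increments=[
    [[0,0,-0.3],[0,0,0]],
    [[0,0,-1],[0,0,0]],
    [[0,0,-1],[0,0,0]],
    [[0,0,-1],[0,0,0]],
    [[0,0,-1],[0,0,0]],
  ],
)

```text
t: 13.63
eef_pos: [500.1, -335.5, 135.7]
tcp_rot: [-3.141, 0.0, 0.436]
ft_force: [0.6, -1.0, -1.5]
opening: 0.42
```

Call:
drive_tool(
  increments=[
    [[0,0,-1],[0,0,0]],
    [[0,0,0],[0,0,0]],
    [[0,0,0],[0,0,0]],
  ],
)

```text
t: 13.88
eef_pos: [500.7, -335.9, 165.7]
tcp_rot: [3.139, -0.001, 0.436]
ft_force: [0.5, 0.8, -2.1]
opening: 0.418
```

```bash
python3 - <<'E'
from h import *
p=shot('wrist','w9')
print(env.state()['opening'],env.state()['eef_pos'],env.state()['tcp_rot'])
cv2.imwrite('pics/w9z.png',cv2.resize(p['pixels'],None,fx=1.5,fy=1.5,interpolation=cv2.INTER_CUBIC))
E
```

```text
0.41758384748906047 [ 500.18687575 -335.51269132  164.12174893] [ 3.14134204e+00 -1.84906146e-04  4.36340213e-01]
```

View pics/w9z.png

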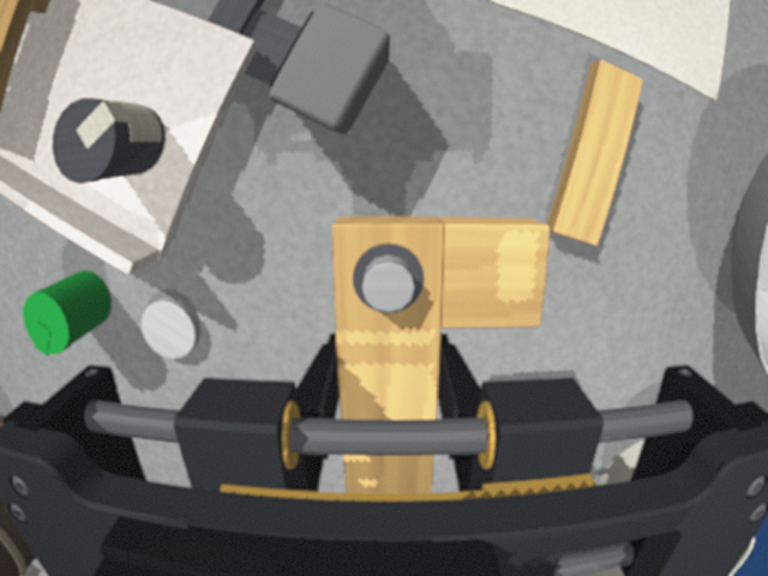

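```bash
python3 - <<'E'
from h import *
im=cv2.imread('pics/w9.png');cv2.imwrite('pics/w9zz.png',cv2.resize(im[135:235,210:375],None,fx=4.5,fy=4.5,interpolation=cv2.INTER_CUBIC))
E
```

```text
(no output)
```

View pics/w9zz.png

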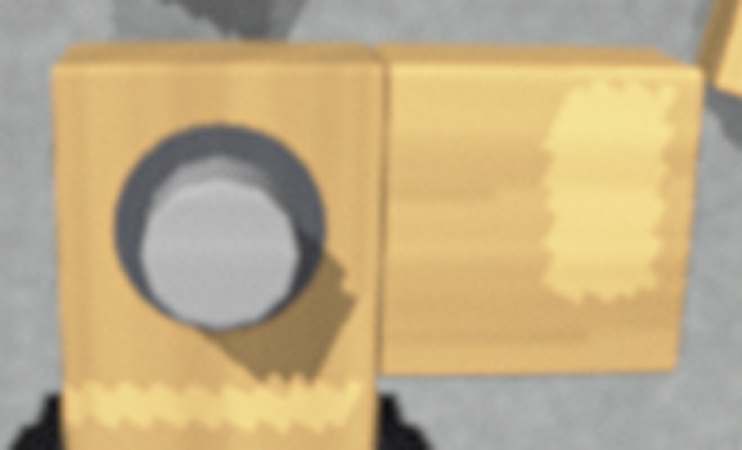

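```bash
python3 - <<'E'
from h import *
from scipy.spatial.transform import Rotation as Ro
w=np.load('pics/w9.npz');CT=np.load('camT.npy');T=np.linalg.inv(w['world_to_cam'])@CT
psi=Ro.from_matrix(T[:3,:3]).as_euler('xyz')[2];P=T[:3,3];print(P,np.degrees(psi))
pts=np.array([(54,66),(702,70),(674,371),(381,374),(386,64)]);mod=np.array([[-70,-40],[-70,40],[-30,40],[-30,0],[-70,0]])
for zt in (14.5,16):
  W=[unproj(w,u/4.5+210,v/4.5+135,P[2]+zt,True) for u,v in pts]
  t,a,r=fitL(W,mod);print(t,np.degrees(a),r.round(1).tolist())
  # grasp point in L frame
  c,s=np.cos(-a),np.sin(-a);print('TCP in L',np.array([[c,-s],[s,c]])@(P[:2]-t),'dyaw',np.degrees(a-psi))
E
```

```text
[ 499.69547775 -335.61012093  165.66393736] 25.00322105472279
[ 499.5295706  -357.69021261] -154.73887368863308 [[0.1, -0.6], [-0.3, 0.3], [-0.1, 0.4], [0.6, -0.2], [-0.2, 0.1]]
TCP in L [ -9.57259662 -19.8978232 ] dyaw -179.7420947433559
[ 499.76415723 -357.27846609] -154.73887368863308 [[0.2, -1.1], [-0.6, 0.5], [-0.1, 0.8], [0.8, -0.1], [-0.3, -0.1]]
TCP in L [ -9.18473245 -19.62555957] dyaw -179.7420947433559
```

```bash
python3 - <<'E'
from h import *
im=cv2.imread('pics/w7.png');cv2.imwrite('pics/w7zz.png',cv2.resize(im[95:255,190:300],None,fx=3.7,fy=3.7,interpolation=cv2.INTER_CUBIC))
E
```

```text
(no output)
```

View pics/w7zz.png

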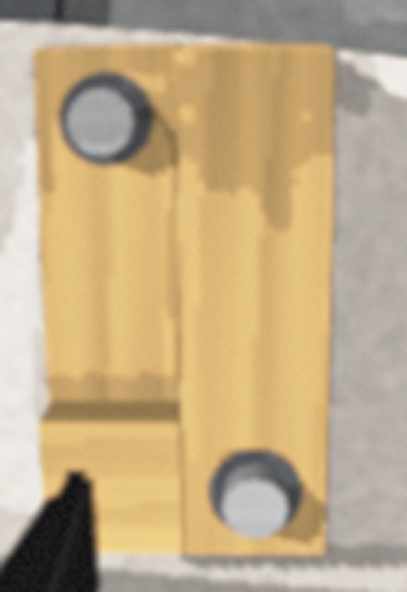

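```bash
python3 - <<'E'
from h import *
w=np.load('pics/w7.npz')
pts=[(326,556),(333,44),(180,46),(181,420),(42,420),(182,556)];mod=np.array([[-70,-40],[70,-40],[70,0],[-30,0],[-30,40],[-70,0]])
W=[unproj(w,u/3.7+190,v/3.7+95,68,True) for u,v in pts];t,a,r=fitL(W,mod);print(t,np.degrees(a),r.round(1).tolist())
print('base heel',unproj(w,37/3.7+190,46/3.7+95,48,True),'pred',[557.1+70*.999+ -40*.042*1, 67.4+40*.999+70*.042])
print('scr2',unproj(w,255/3.7+190,505/3.7+95,80,True))
print('scrbase',unproj(w,101/3.7+190,118/3.7+95,60,True))
CT=np.load('camT.npy');print((np.linalg.inv(w['world_to_cam'])@CT)[:3,3])
E
```

```text
[557.12247082  66.65730914] 2.138088048339673 [[-0.7, -0.1], [0.6, 1.1], [-0.0, -0.6], [0.6, 0.3], [0.4, -1.5], [-0.8, 0.8]]
base heel [626.07168665 108.9679478   48.        ] pred [625.35, 110.30000000000001]
scr2 [508.85268795  45.03117075  80.        ]
scrbase [607.54403481  89.27649319  60.        ]
[547.37813321  46.65888071 176.27014426]
```

```bash
python3 plan.py 565.9 87.3 150 2.1
```

```text
[[[0.53,-0.79,0.03],[0,0,0.33]],[[0.51,-0.8,0.03],[0,0,0.34]],[[0.48,-0.82,0.03],[0,0,0.33]],[[0.47,-0.83,0.04],[0,0,0.33]],[[0.44,-0.84,0.03],[0,0,0.34]]]
[[[0.42,-0.85,0.03],[0,0,0.33]],[[0.4,-0.87,0.03],[0,0,0.33]],[[0.37,-0.87,0.03],[0,0,0.33]],[[0.35,-0.89,0.03],[0,0,0.34]],[[0.33,-0.89,0.03],[0,0,0.33]]]
[[[0.3,-0.9,0.04],[0,0,0.33]],[[0.28,-0.91,0.03],[0,0,0.34]],[[0.25,-0.92,0.03],[0,0,0.33]],[[0.23,-0.92,0.03],[0,0,0.33]],[[0.21,-0.93,0.03],[0,0,0.34]]]
end [565.9  87.4 150. ] 2.08 maxabs 0.93
```

Call:
drive_tool(
  increments=[
    [[0.53,-0.79,0.03],[0,0,0.33]],
    [[0.51,-0.8,0.03],[0,0,0.34]],
    [[0.48,-0.82,0.03],[0,0,0.33]],
    [[0.47,-0.83,0.04],[0,0,0.33]],
    [[0.44,-0.84,0.03],[0,0,0.34]],
  ],
)

```text
t: 14.35
eef_pos: [521.6, -193.2, 157.4]
tcp_rot: [-3.139, 0.002, 0.301]
ft_force: [1.3, -0.5, -2.0]
opening: 0.416
```

Call:
drive_tool(
  increments=[
    [[0.42,-0.85,0.03],[0,0,0.33]],
    [[0.4,-0.87,0.03],[0,0,0.33]],
    [[0.37,-0.87,0.03],[0,0,0.33]],
    [[0.35,-0.89,0.03],[0,0,0.34]],
    [[0.33,-0.89,0.03],[0,0,0.33]],
  ],
)

```text
t: 14.77
eef_pos: [543.5, -52.3, 153.0]
tcp_rot: [-3.14, 0.003, 0.169]
ft_force: [1.4, -0.3, -2.3]
opening: 0.42
```

Call:
drive_tool(
  increments=[
    [[0.3,-0.9,0.04],[0,0,0.33]],
    [[0.28,-0.91,0.03],[0,0,0.34]],
    [[0.25,-0.92,0.03],[0,0,0.33]],
    [[0.23,-0.92,0.03],[0,0,0.33]],
    [[0.21,-0.93,0.03],[0,0,0.34]],
  ],
)

```text
t: 15.18
eef_pos: [565.3, 88.5, 148.1]
tcp_rot: [-3.142, 0.003, 0.035]
ft_force: [-0.0, -0.0, -1.9]
opening: 0.416
```

Call:
drive_tool(
  increments=[
    [[0,0,0.5],[0,0,0]],
    [[0,0,0.5],[0,0,0]],
    [[0,0,0],[0,0,0]],
    [[0,0,0],[0,0,0]],
  ],
)

```text
t: 15.52
eef_pos: [565.2, 87.1, 118.3]
tcp_rot: [3.142, 0.004, 0.037]
ft_force: [-0.1, -0.1, -0.7]
opening: 0.417
```

```bash
python3 plan.py 565.9 87.3 80 2.1 3
```

```text
[[[0.01,-0.0,0.43],[0,0,-0.0]],[[0.0,-0.0,0.42],[0,0,-0.0]],[[0.01,-0.01,0.43],[0,0,-0.0]]]
end [565.8  87.4  79.9] 2.09 maxabs 0.43
```

Call:
drive_tool(
  increments=[
    [[0.01,0,0.5],[0,0,0]],
    [[0.01,0,0.5],[0,0,0]],
    [[0,0,0.3],[0,0,0]],
    [[0,0,0],[0,0,0]],
    [[0,0,0],[0,0,0]],
  ],
)

```text
t: 15.93
eef_pos: [566.8, 86.9, 81.0]
tcp_rot: [3.142, 0.0, 0.036]
ft_force: [0.3, 0.7, -0.7]
opening: 0.417
```

```bash
python3 - <<'E'
from h import *
st=env.state();print(st['eef_pos'],st['tcp_rot'],st['ft_force'])
p=shot('wrist','w10')
im=p['pixels'];cv2.imwrite('pics/w10zz.png',cv2.resize(im[125:255,150:400],None,fx=3.2,fy=3.2,interpolation=cv2.INTER_CUBIC))
w=p
CT=np.load('camT.npy');T=np.linalg.inv(w['world_to_cam'])@CT;print(T[:3,3])
def L(t,a,m): c,s=np.cos(a),np.sin(a); return np.array(t)+np.array([[c,-s],[s,c]])@m
for m in [[70,0],[70,-40]]:
    X=L([557.1,66.8],np.radians(2.2),m);print('second top',m,((proj(w,[*X,68],True)-[150,125])*3.2).round())
for m in [[-70,-40],[-70,0],[-70,40],[-30,40],[-30,0]]:
    X=L([557.1,67.0],np.radians(-177.7),m);print('held aligned',m,((proj(w,[*X,T[2,3]+15.2],True)-[150,125])*3.2).round())
E
```

```text
[566.80074743  86.90596287  81.00005388] [3.14158146e+00 4.71735058e-04 3.59843114e-02] [ 0.27558019  0.69502069 -0.73650572]
[565.5692504   87.54552766  80.93550165]
second top [70, 0] [453.  54.]
second top [70, -40] [650.  58.]
held aligned [-70, -40] [228.  77.]
held aligned [-70, 0] [470.  76.]
held aligned [-70, 40] [697.  80.]
held aligned [-30, 40] [676. 297.]
held aligned [-30, 0] [463. 301.]
```

View pics/w10zz.png

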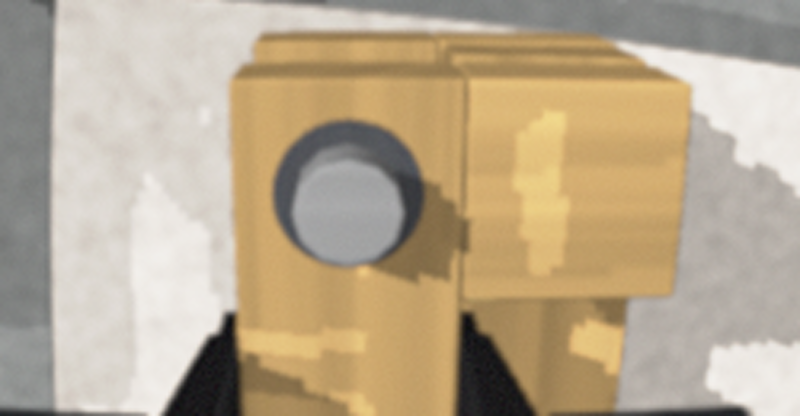

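Call:
drive_tool(
  increments=[
    [[0.01,0,0.1],[0,0,0]],
    [[0,0,0.07],[0,0,0]],
    [[0,0,0.03],[0,0,0]],
    [[0,0,0],[0,0,0]],
    [[0,0,0],[0,0,0]],
  ],
)

```text
t: 16.4
eef_pos: [567.1, 87.2, 75.0]
tcp_rot: [3.142, -0.0, 0.036]
ft_force: [0.2, -0.3, -1.8]
opening: 0.417
```

Call:
drive_tool(
  increments=[
    [[0,0,0.05],[0,0,0]],
    [[0,0,0.02],[0,0,0]],
    [[0,0,0],[0,0,0]],
    [[0,0,0],[0,0,0]],
  ],
)

```text
t: 16.73
eef_pos: [567.7, 87.2, 73.6]
tcp_rot: [3.142, -0.002, 0.037]
ft_force: [-1.0, 1.1, 6.0]
opening: 0.418
```

Call:
drive_tool(
  increments=[
    [[0,0,0],[0,0,0]],
    [[0,0,0],[0,0,0]],
    [[0,0,0],[0,0,0]],
  ],
  jaw=0.15,
)

```text
t: 16.98
eef_pos: [567.1, 87.2, 72.7]
tcp_rot: [3.142, -0.0, 0.036]
ft_force: [-0.7, -0.7, -0.8]
opening: 0.555
```

Call:
drive_tool(
  increments=[
    [[0,0,-0.3],[0,0,0]],
    [[0,0,-0.8],[0,0,0]],
    [[0,0,-1],[0,0,0]],
    [[0,0,-1],[0,0,0]],
    [[0,0,-1],[0,0,0]],
  ],
)

```text
t: 17.4
eef_pos: [566.7, 87.2, 197.7]
tcp_rot: [-3.142, 0.0, 0.036]
ft_force: [0.1, -0.8, 1.2]
opening: 0.576
```

```bash
python3 - <<'E'
from h import *
p=shot('wrist','w11');q=shot('side','s1')
cv2.imwrite('pics/w11z.png',cv2.resize(p['pixels'],None,fx=1.5,fy=1.5,interpolation=cv2.INTER_CUBIC))
for k in ['tin','tin_label','scan_window','board_lip','rack']:
  print(k,[(np.round(d['point']),round(d['score'],2)) for d in env.tip_of(k,p)[:3]])
print(env.state()['eef_pos'])
E
```

```text
tin [(array([ 517., -118.,   29.]), 0.73), (array([ 373., -190.,   -0.]), 0.39)]
tin_label [(array([ 543., -128.,   60.]), 0.78)]
scan_window [(array([ 616., -218.,   48.]), 0.66)]
board_lip [(array([ 542., -129.,   62.]), 0.18)]
rack [(array([575.,   0.,  -0.]), 0.6)]
[566.55720718  87.12388468 194.76054404]
```

View pics/w11z.png

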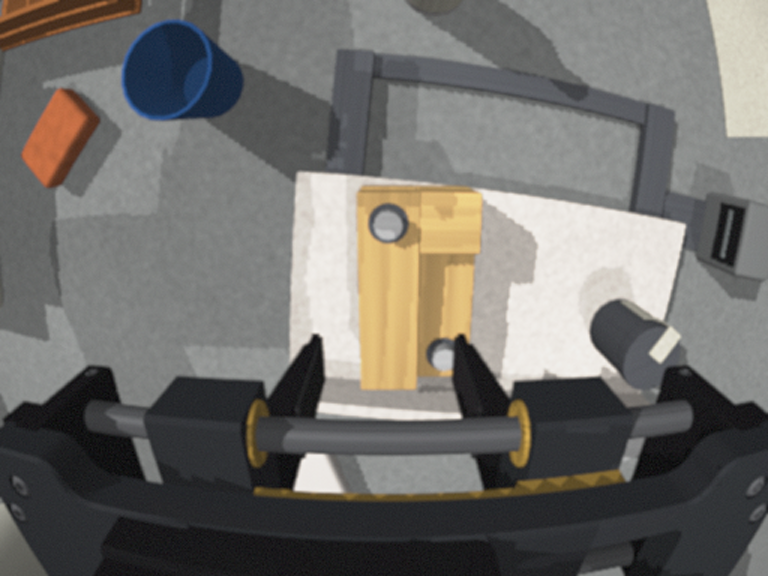

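```bash
python3 plan.py 462 -155 205 34
```

```text
[[[-0.42,0.88,-0.04],[0,0,-0.77]],[[-0.47,0.86,-0.04],[0,0,-0.78]],[[-0.53,0.82,-0.03],[0,0,-0.77]],[[-0.57,0.79,-0.04],[0,0,-0.77]],[[-0.63,0.75,-0.04],[0,0,-0.78]]]
[[[-0.66,0.71,-0.04],[0,0,-0.77]],[[-0.72,0.67,-0.04],[0,0,-0.78]],[[-0.75,0.63,-0.03],[0,0,-0.77]],[[-0.79,0.58,-0.04],[0,0,-0.77]]]
end [ 462.  -155.2  205. ] 33.99 maxabs 0.88
```

Call:
drive_tool(
  increments=[
    [[-0.42,0.88,-0.04],[0,0,-0.77]],
    [[-0.47,0.86,-0.04],[0,0,-0.78]],
    [[-0.53,0.82,-0.03],[0,0,-0.77]],
    [[-0.57,0.79,-0.04],[0,0,-0.77]],
    [[-0.63,0.75,-0.04],[0,0,-0.78]],
  ],
  jaw=0.6,
)

```text
t: 18.17
eef_pos: [507.8, -48.3, 200.4]
tcp_rot: [-3.141, 0.002, 0.349]
ft_force: [0.5, -0.4, -0.2]
opening: 0.794
```

Call:
drive_tool(
  increments=[
    [[-0.66,0.71,-0.04],[0,0,-0.77]],
    [[-0.72,0.67,-0.04],[0,0,-0.78]],
    [[-0.75,0.63,-0.03],[0,0,-0.77]],
    [[-0.79,0.58,-0.04],[0,0,-0.77]],
    [[0,0,0],[0,0,0]],
  ],
)

```text
t: 18.58
eef_pos: [460.8, -158.3, 205.2]
tcp_rot: [-3.141, 0.001, 0.594]
ft_force: [0.0, -0.6, -0.7]
opening: 0.802
```

```bash
python3 - <<'E'
from h import *
p=shot('wrist','w12')
cv2.imwrite('pics/w12z.png',cv2.resize(p['pixels'],None,fx=1.5,fy=1.5,interpolation=cv2.INTER_CUBIC))
for k in ['tin','tin_label','scan_window','board_lip','rack']:
  print(k,[(np.round(d['point'],1),round(d['score'],2)) for d in env.tip_of(k,p)[:3]])
print(env.state()['eef_pos'],env.state()['opening'])
E
```

```text
tin [(array([356.6, -95.8,  -0.8]), 0.83), (array([ 516.4, -119.9,   28.1]), 0.7)]
tin_label [(array([ 544.5, -130. ,   60.1]), 0.78), (array([576.9,  -0.9,  -1.2]), 0.65)]
scan_window [(array([ 614. , -215.7,   47.8]), 0.82), (array([557.3,  66.1,  46.8]), 0.48)]
board_lip [(array([448.7,   4.8,  72.5]), 0.89), (array([573.5,  -2.1,  -0.7]), 0.68), (array([ 375.2, -185.5,   -0.4]), 0.29)]
rack [(array([576.9,  -1.6,  -1.2]), 0.64)]
[ 462.72101    -154.239185    205.62490061] 0.7997532994740906
```

View pics/w12z.png

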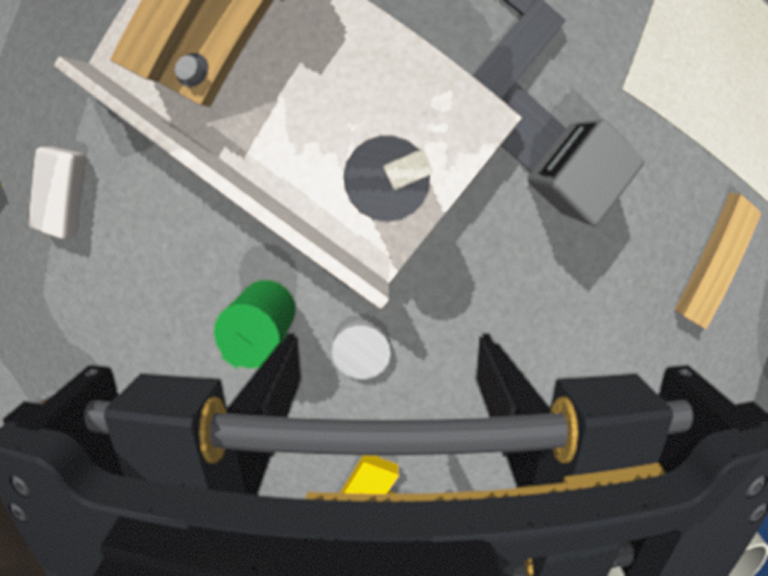

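```bash
python3 - <<'E'
from h import *
im=cv2.imread('pics/w12.png');cv2.imwrite('pics/w12a.png',cv2.resize(im[80:160,215:300],None,fx=7,fy=7,interpolation=cv2.INTER_CUBIC))
cv2.imwrite('pics/w12b.png',cv2.resize(im[50:210,230:450],None,fx=3.5,fy=3.5,interpolation=cv2.INTER_CUBIC))
E
```

```text
(no output)
```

View pics/w12a.png

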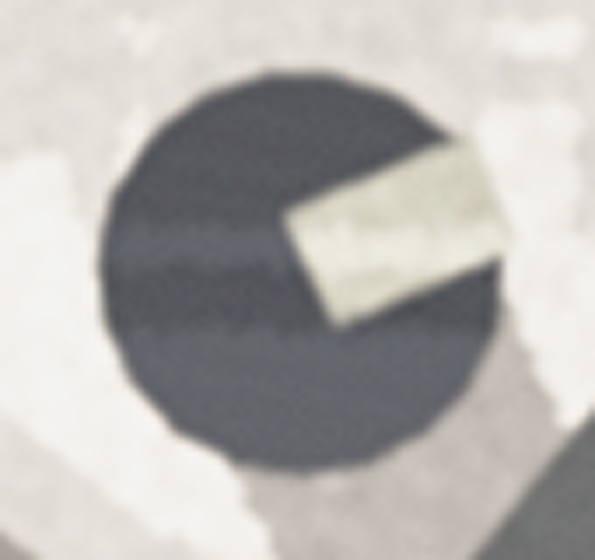

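View pics/w12b.png

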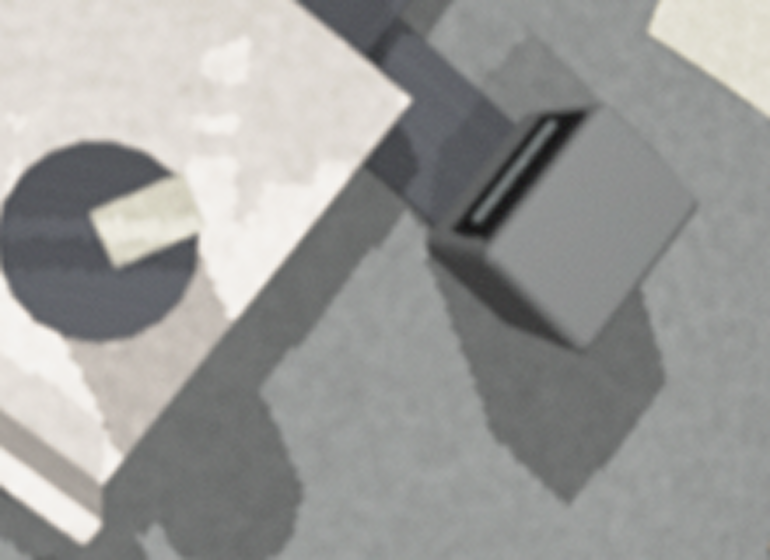

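```bash
python3 - <<'E'
from h import *
w=np.load('pics/w12.npz')
A=lambda u,v,z=98:unproj(w,u/7+215,v/7+80,z,True)[:2]
B=lambda u,v,z:unproj(w,u/3.5+230,v/3.5+50,z,True)[:2]
ang=lambda p,q:np.degrees(np.arctan2(*(q-p)[::-1]))
c=A(299,271);print('tin c',c,'r',[np.linalg.norm(A(*q)-c) for q in [(100,271),(497,271),(299,70),(299,472)]])
print('strip in',A(312,270),'out',A(487,190),'ang',ang(A(286,213),A(465,138)),ang(A(338,327),A(500,258)),ang(c,A(487,190)))
e=B(412,98,28),B(230,325,28),B(105,483,28);print('board -y edge',e,ang(e[2],e[0]))
s=[B(*q,70) for q in [(490,248),(603,103),(697,207),(583,350)]];print('scan',s,ang(s[0],s[1]),np.mean(s,0),np.linalg.norm(s[1]-s[0]),np.linalg.norm(s[2]-s[1]))
print('window mid',B((475+580)/2-0,(235+112)/2,55),B(515,172,47))
# far front edge & rails
for n,pt in [('w11',None)]:
  p=np.load('pics/w11.npz');U=lambda u,v,z:unproj(p,u/1.5,v/1.5,z,True)[:2]
  a,b=U(298,172,28),U(686,223,28);print('board +x edge',a,b,ang(b,a)-90,np.linalg.norm(a-b))
  a,b=U(340,50,14),U(674,108,14);print('rail end',a,b,ang(b,a)-90)
E
```

```text
tin c [ 517.06502478 -118.13445125] r [np.float64(26.39543925296176), np.float64(26.245141700091015), np.float64(26.8239020888876), np.float64(27.11644095763769)]
strip in [ 518.13751393 -119.48402926] out [ 540.06704038 -132.52280686] ang -32.618098591437864 -32.22375037529208 -32.02704431310472
board -y edge (array([ 615.83508988, -179.0535789 ]), array([ 515.40030099, -173.06285041]), array([ 445.71103901, -169.3082375 ])) -3.2785334127319286
scan [array([ 583.91195119, -217.50526903]), array([ 645.19071053, -221.22546222]), array([ 641.4636012 , -268.81837792]), array([ 578.23690506, -263.57552945])] -3.4741251793241803 [ 612.20079199 -242.78115965] 61.391580725503076 47.738631835167794
window mid [ 614.10856788 -218.79616019] [ 613.7436633  -217.64114998]
board +x edge [635.35243138 159.29794593] [ 616.03433647 -179.6982324 ] -3.2615397293123323 339.54616433705087
rail end [733.76105356 131.46179751] [ 718.96202134 -163.63668321] -2.8709477703150554
```

```bash
python3 - <<'E'
from h import *
w=np.load('pics/w12.npz')
B=lambda u,v,z:unproj(w,u/3.5+230,v/3.5+50,z,True)[:2]
a=np.radians(-3.3);R=np.array([[np.cos(a),np.sin(a)],[-np.sin(a),np.cos(a)]])
c=B(412,98,28)
for n,q in [('lip top outer',(87,546,73)),('lip top inner',(103,525,73)),('lip inner foot',(104,485,28)),('window',(515,172,47)),('window top',(545,180,70))]:
    print(n,R@(B(*q)-c)+[140,-170])
U=lambda u,v,z:unproj(w,u/1.5,v/1.5,z,True)[:2]
print('lip left outer',R@(U(56,62,73)-c)+[140,-170])
print('tin',R@(unproj(w,299/7+215,271/7+80,98,True)[:2]-c)+[140,-170])
E
```

```text
lip top outer [ -39.40653598 -169.71381127]
lip top inner [ -30.94816641 -169.48068618]
lip inner foot [ -31.19214424 -170.22842831]
window [ 140.13329737 -208.64397675]
window top [ 138.84339093 -210.69450011]
lip left outer [-34.95366987 168.83162033]
tin [  37.88696347 -114.86749013]
```

```bash
python3 plan.py 517 -118.2 125 34; python3 - <<'E'
from plan import plan
plan(517,-118.2,55,34,3,[517,-118.2,125,34])
E
```

```text
[[[0.72,0.01,0.9],[0,0,0.0]],[[0.73,0.0,0.89],[0,0,0.0]],[[0.72,0.01,0.9],[0,0,0.01]]]
end [ 517.  -118.3  124.9] 33.98 maxabs 0.9
[[[0.0,0.0,0.78],[0,0,-0.0]],[[0.0,0.0,0.78],[0,0,-0.0]],[[0.0,0.0,0.77],[0,0,-0.0]]]
end [ 517.  -118.2   55.1] 34.0 maxabs 0.78
```

Call:
drive_tool(
  increments=[
    [[0.72,0.01,0.8],[0,0,0]],
    [[0.73,0,0.8],[0,0,0]],
    [[0.72,0.01,0.8],[0,0,0]],
    [[0,0,0],[0,0,0]],
    [[0,0,0],[0,0,0]],
  ],
)

```text
t: 19.3
eef_pos: [516.8, -117.8, 132.7]
tcp_rot: [-3.139, 0.002, 0.596]
ft_force: [-0.7, -1.1, 0.2]
opening: 0.797
```

```bash
python3 plan.py 517 -118.2 55 34 4
```

```text
[[[-0.0,0.0,0.65],[0,0,0.01]],[[-0.0,0.01,0.64],[0,0,0.0]],[[-0.0,0.0,0.65],[0,0,0.01]],[[-0.0,0.01,0.65],[0,0,0.01]]]
end [ 517.2 -118.2   55. ] 33.99 maxabs 0.65
```

Call:
drive_tool(
  increments=[
    [[0,0,0.65],[0,0,0]],
    [[0,0.01,0.65],[0,0,0]],
    [[0,0,0.65],[0,0,0]],
    [[0,0.01,0.65],[0,0,0]],
    [[0,0,0],[0,0,0]],
  ],
)

```text
t: 19.72
eef_pos: [515.9, -119.5, 54.4]
tcp_rot: [-3.139, 0.002, 0.593]
ft_force: [0.8, 0.4, -0.3]
opening: 0.795
```

Call:
drive_tool(
  increments=[
    [[0,0,0],[0,0,0]],
    [[0,0,0],[0,0,0]],
    [[0,0,0],[0,0,0]],
    [[0,0,0],[0,0,0]],
  ],
  jaw=0.1,
)

```text
t: 20.05
eef_pos: [517.5, -119.8, 57.2]
tcp_rot: [3.14, -0.001, 0.593]
ft_force: [-1.7, 2.5, 1.4]
opening: 0.582
```

Call:
drive_tool(
  increments=[
    [[0,0,0],[0,0,0]],
    [[0,0,0],[0,0,0]],
    [[0,0,0],[0,0,0]],
  ],
)

```text
t: 20.3
eef_pos: [517.5, -119.7, 57.1]
tcp_rot: [3.14, -0.001, 0.593]
ft_force: [-0.8, 1.5, 7.7]
opening: 0.572
```

Call:
drive_tool(
  increments=[
    [[0,0,-0.06],[0,0,0]],
    [[0,0,0],[0,0,0.5]],
    [[0,0,0],[0,0,0.9]],
    [[0,0,0],[0,0,0.9]],
    [[0,0,0],[0,0,0.9]],
  ],
)

```text
t: 20.72
eef_pos: [517.1, -119.8, 58.1]
tcp_rot: [3.141, -0.0, 0.334]
ft_force: [-0.4, 0.2, -1.0]
opening: 0.576
```

Call:
drive_tool(
  increments=[
    [[0,0,0],[0,0,0.9]],
    [[0,0,0],[0,0,0.9]],
    [[0,0,0],[0,0,0.9]],
    [[0,0,0],[0,0,0.9]],
    [[0,0,0],[0,0,0.9]],
  ],
)

```text
t: 21.13
eef_pos: [517.2, -119.8, 58.0]
tcp_rot: [3.141, -0.0, -0.026]
ft_force: [-0.1, -0.5, -1.7]
opening: 0.576
```

Call:
drive_tool(
  increments=[
    [[0,0,0],[0,0,0.9]],
    [[0,0,0],[0,0,0.9]],
    [[0,0,0],[0,0,0.9]],
    [[0,0,0],[0,0,0.64]],
    [[0,0,0],[0,0,0]],
  ],
)

```text
t: 21.55
eef_pos: [517.1, -119.8, 58.0]
tcp_rot: [3.142, -0.0, -0.292]
ft_force: [0.4, 0.4, -1.8]
opening: 0.576
```

Call:
drive_tool(
  increments=[
    [[0,0,0],[0,0,0]],
    [[0,0,0],[0,0,0]],
  ],
)

```text
t: 21.72
eef_pos: [517.1, -119.8, 57.9]
tcp_rot: [3.142, -0.0, -0.288]
ft_force: [0.7, 0.6, -1.9]
opening: 0.569
```

Call:
drive_tool(
  increments=[
    [[0,0,0],[0,0,0.45]],
    [[0,0,0],[0,0,0.45]],
    [[0,0,0.04],[0,0,0]],
    [[0,0,0],[0,0,0]],
    [[0,0,0],[0,0,0]],
  ],
)

```text
t: 22.13
eef_pos: [517.6, -119.8, 57.2]
tcp_rot: [-3.141, -0.001, -0.36]
ft_force: [-1.2, 1.8, 5.4]
opening: 0.57
```

Standing on the board again; open and rise.

Call:
drive_tool(
  increments=[
    [[0,0,0],[0,0,0]],
    [[0,0,0],[0,0,0]],
    [[0,0,0],[0,0,0]],
  ],
  jaw=0.5,
)

```text
t: 22.38
eef_pos: [517.1, -119.8, 56.6]
tcp_rot: [3.142, -0.0, -0.361]
ft_force: [0.2, -0.9, -0.4]
opening: 0.718
```

Call:
drive_tool(
  increments=[
    [[0,0,-0.4],[0,0,0]],
    [[0,0,-0.8],[0,0,0]],
    [[0,0,-1],[0,0,0]],
    [[0,0,-1],[0,0,0]],
    [[0,0,-1],[0,0,0]],
  ],
)

```text
t: 22.8
eef_pos: [516.8, -119.7, 183.8]
tcp_rot: [-3.142, 0.001, -0.361]
ft_force: [0.4, 0.4, -0.3]
opening: 0.748
```

Call:
drive_tool(
  increments=[
    [[-1,0,-0.4],[0,0,-0.5]],
    [[-1,0,-0.4],[0,0,-0.9]],
    [[-0.6,0,0],[0,0,-0.9]],
    [[0,0,0],[0,0,-0.5]],
    [[0,0,0],[0,0,0]],
  ],
)

```text
t: 23.22
eef_pos: [442.6, -95.0, 207.1]
tcp_rot: [3.141, -0.001, -0.136]
ft_force: [0.8, -0.8, 0.2]
opening: 0.753
```

```bash
python3 - <<'E'
from h import *
p=shot('wrist','w13')
cv2.imwrite('pics/w13z.png',cv2.resize(p['pixels'],None,fx=1.5,fy=1.5,interpolation=cv2.INTER_CUBIC))
for k in ['tin','tin_label','scan_window','board_lip','rack']:
  print(k,[(np.round(d['point'],1),round(d['score'],2)) for d in env.tip_of(k,p)[:3]])
print(env.state()['eef_pos'],env.state()['tcp_rot'])
E
```

```text
tin [(array([357.7, -96.6,  -1.3]), 0.77), (array([ 518.9, -120. ,   29.1]), 0.67), (array([576.8,  -1.8,  -0.9]), 0.2)]
tin_label [(array([ 519.4, -144. ,   58.7]), 0.84)]
scan_window [(array([ 615.4, -214.3,   45.9]), 0.83), (array([576.5,  -2.4,   1. ]), 0.49)]
board_lip [(array([ 4.471e+02, -4.000e-01,  7.640e+01]), 0.8)]
rack [(array([ 5.747e+02, -1.600e+00, -4.000e-01]), 0.68)]
[443.4272303  -95.31961891 206.21223497] [-3.14147766e+00  4.76107891e-04 -1.38753498e-01]
```

View pics/w13z.png

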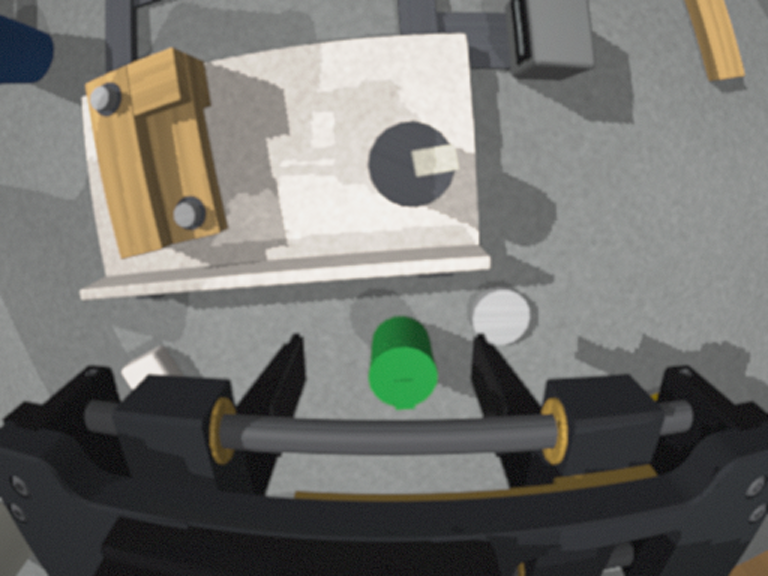

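```bash
python3 - <<'E'
from h import *
im=cv2.imread('pics/w13.png');cv2.imwrite('pics/w13a.png',cv2.resize(im[75:145,240:325],None,fx=7,fy=7,interpolation=cv2.INTER_CUBIC))
E
```

```text
(no output)
```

View pics/w13a.png

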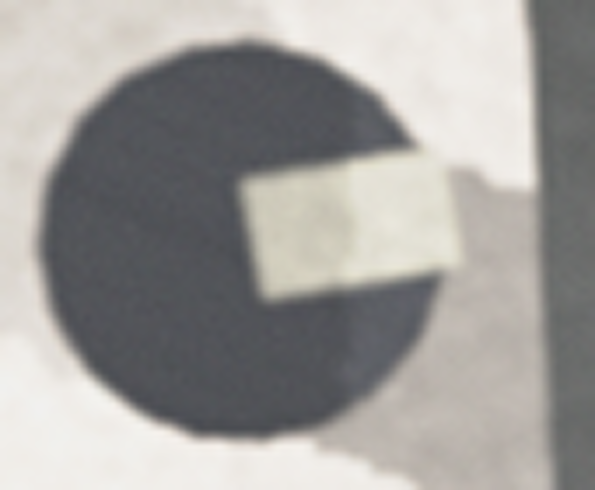

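```bash
python3 - <<'E'
from h import *
w=np.load('pics/w13.npz')
A=lambda u,v,z=98:unproj(w,u/7+240,v/7+75,z,True)[:2]
ang=lambda p,q:np.degrees(np.arctan2(*(q-p)[::-1]))
c=A((42+440)/2,(40+437)/2);print('tin',c,ang(A(240,182),A(430,149)),ang(A(265,300),A(458,265)),ang(c,A(445,208)))
U=lambda u,v,z:unproj(w,u/1.5,v/1.5,z,True)[:2]
k=U(465,34,28);print('corner',k)
a=np.radians(-3.3);R=np.array([[np.cos(a),np.sin(a)],[-np.sin(a),np.cos(a)]])
t=R@(c-k)+[140,-170];print('tin home rack',t,'dir to window (rack)',np.degrees(np.arctan2(-210-t[1],50-t[0])),'world',np.degrees(np.arctan2(-210-t[1],50-t[0]))-3.3)
print('lip ends',U(82,295,73),U(490,266,73),ang(U(490,266,73),U(82,295,73))-90)
# pile third L z=88 : corners
pts=[(86,86),(122,257),(163,245),(172,52),(187,95)]
mod=np.array([[-70,-40],[70,-40],[70,0],[-70,40],[-30,40]])
W=[unproj(w,u/1.5,v/1.5,88,True) for u,v in pts];t,a,r=fitL(W,mod);print('third',t,np.degrees(a),r.round(1).tolist())
E
```

```text
tin [ 517.66381989 -119.25186109] -86.69431031428682 -86.4032838948984 -88.13767321925556
corner [ 615.01139551 -178.32278186]
tin home rack [  39.41348444 -116.63074812] dir to window (rack) -83.53124033658548 world -86.83124033658548
lip ends [461.47734927 168.07940534] [ 438.48927672 -167.49303478] -3.9188706584388484
third [558.00262832  65.56085174] -177.604356818224 [[-2.3, 0.5], [1.9, -0.0], [2.9, 0.6], [-4.1, 2.5], [1.5, -3.6]]
```

```bash
python3 plan.py 424 2 130 -3.3; python3 - <<'E'
from plan import plan
plan(424,2,50,-3.3,None,[424,2,130,-3.3])
E
```

```text
[[[-0.27,-0.78,0.64],[0,0,-0.25]],[[-0.26,-0.79,0.63],[0,0,-0.26]],[[-0.24,-0.79,0.64],[0,0,-0.25]],[[-0.22,-0.79,0.63],[0,0,-0.25]]]
end [424.1   1.9 130. ] -3.32 maxabs 0.79
[[[0.0,0.0,0.89],[0,0,-0.0]],[[0.0,0.0,0.89],[0,0,-0.0]],[[0.0,0.0,0.89],[0,0,-0.0]]]
end [424.    2.   49.9] -3.3 maxabs 0.89
```

View pics/s1.png

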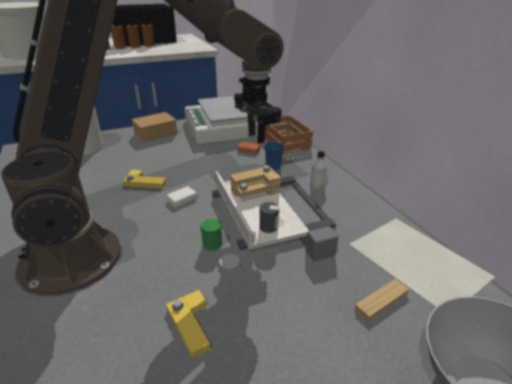

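The side view (pile at about (255,180), level) shows the three-piece stack flat. Moving in front of the lip with the jaws shut.

Call:
drive_tool(
  increments=[
    [[-0.27,-0.78,0.64],[0,0,-0.25]],
    [[-0.26,-0.79,0.63],[0,0,-0.26]],
    [[-0.24,-0.79,0.64],[0,0,-0.25]],
    [[-0.22,-0.79,0.63],[0,0,-0.25]],
    [[0,0,0],[0,0,0]],
  ],
  jaw=-1,
)

```text
t: 23.93
eef_pos: [421.5, 4.7, 127.6]
tcp_rot: [-3.141, 0.005, -0.055]
ft_force: [-0.7, -0.2, 0.5]
opening: 0.457
```

Call:
drive_tool(
  increments=[
    [[0,0,0],[0,0,0]],
    [[0,0,0],[0,0,0]],
    [[0,0,0],[0,0,0]],
  ],
)

```text
t: 24.18
eef_pos: [424.5, 1.3, 130.8]
tcp_rot: [3.141, -0.001, -0.058]
ft_force: [-0.4, -1.2, 0.3]
opening: 0.245
```

Call:
drive_tool(
  increments=[
    [[0,0,0.8],[0,0,0]],
    [[0,0,0.8],[0,0,0]],
    [[0,0,0.6],[0,0,0]],
    [[0,0,0.4],[0,0,0]],
    [[0,0,0],[0,0,0]],
  ],
)

```text
t: 24.6
eef_pos: [423.6, 1.3, 51.1]
tcp_rot: [-3.141, 0.002, -0.059]
ft_force: [0.1, -0.3, 0.3]
opening: 0.004
```

Approach the lip gently and look for contact.

Call:
drive_tool(
  increments=[
    [[0.15,0,0],[0,0,0]],
    [[0.12,0,0],[0,0,0]],
    [[0.1,0,0],[0,0,0]],
    [[0.1,0,0],[0,0,0]],
    [[0.1,0,0],[0,0,0]],
  ],
)

```text
t: 25.02
eef_pos: [441.3, 1.0, 52.9]
tcp_rot: [3.142, -0.001, -0.057]
ft_force: [-2.4, -1.3, 2.0]
opening: 0.004
```

Call:
drive_tool(
  increments=[
    [[0.1,0,0],[0,0,0]],
    [[0.1,0,0],[0,0,0]],
    [[0.12,0,0],[0,0,0]],
    [[0.12,0,0],[0,0,0]],
    [[0.12,0,0],[0,0,0]],
  ],
)

```text
t: 25.43
eef_pos: [458.0, 0.1, 52.3]
tcp_rot: [-3.142, -0.0, -0.057]
ft_force: [-1.8, -0.1, 1.7]
opening: 0.007
```

Call:
drive_tool(
  increments=[
    [[0.12,0,0],[0,0,0]],
    [[0.12,0,0],[0,0,0]],
    [[0.12,0,0],[0,0,0]],
    [[0.12,0,0],[0,0,0]],
    [[0.12,0,0],[0,0,0]],
  ],
)

```text
t: 25.85
eef_pos: [476.0, -1.0, 52.3]
tcp_rot: [3.142, -0.0, -0.057]
ft_force: [-1.7, -0.8, 1.8]
opening: 0.005
```

```bash
python3 - <<'E'
from h import *
p=shot('wrist','w14')
cv2.imwrite('pics/w14z.png',cv2.resize(p['pixels'],None,fx=1.5,fy=1.5,interpolation=cv2.INTER_CUBIC))
E
```

```text
(no output)
```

View pics/w14z.png

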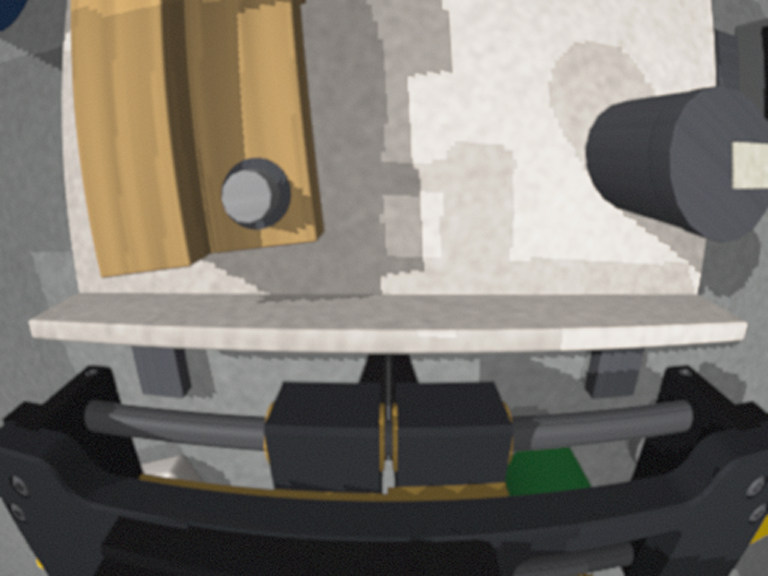

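Call:
drive_tool(
  increments=[
    [[0.12,0,0],[0,0,0]],
    [[0.12,0,0],[0,0,0]],
    [[0.12,0,0],[0,0,0]],
    [[0.12,0,0],[0,0,0]],
    [[0.12,0,0],[0,0,0]],
  ],
)

```text
t: 26.32
eef_pos: [493.9, -2.0, 52.3]
tcp_rot: [3.142, 0.0, -0.057]
ft_force: [-2.0, -2.0, -0.1]
opening: 0.008
```

Call:
drive_tool(
  increments=[
    [[0.12,0,0],[0,0,0]],
    [[0.12,0,0],[0,0,0]],
    [[0.12,0,0],[0,0,0]],
    [[0.1,0,0],[0,0,0]],
    [[0.1,0,0],[0,0,0]],
  ],
)

```text
t: 26.73
eef_pos: [510.6, -3.0, 52.3]
tcp_rot: [3.142, -0.0, -0.057]
ft_force: [-2.1, -0.4, -1.1]
opening: 0.004
```

Call:
drive_tool(
  increments=[
    [[0.08,0,0],[0,0,0]],
    [[0.06,0,0],[0,0,0]],
    [[0.05,0,0],[0,0,0]],
    [[0.05,0,0],[0,0,0]],
    [[0.05,0,0],[0,0,0]],
  ],
)

```text
t: 27.15
eef_pos: [519.1, -3.5, 52.4]
tcp_rot: [3.142, -0.0, -0.057]
ft_force: [-1.4, -1.1, -0.3]
opening: 0.003
```

Call:
drive_tool(
  increments=[
    [[0.05,0,0],[0,0,0]],
    [[0.05,0,0],[0,0,0]],
    [[0.05,0,0],[0,0,0]],
    [[0.05,0,0],[0,0,0]],
    [[0.05,0,0],[0,0,0]],
  ],
)

```text
t: 27.57
eef_pos: [525.4, -3.8, 52.3]
tcp_rot: [-3.142, 0.003, -0.057]
ft_force: [-12.8, -2.0, 9.5]
opening: 0.009
```

Call:
drive_tool(
  increments=[
    [[0.05,0,0],[0,0,0]],
    [[0.05,0,0],[0,0,0]],
    [[0.04,0,0],[0,0,0]],
    [[0.04,0,0],[0,0,0]],
    [[0.03,0,0],[0,0,0]],
  ],
)

```text
t: 27.98
eef_pos: [525.5, -3.8, 52.3]
tcp_rot: [-3.141, 0.016, -0.056]
ft_force: [-39.1, -4.6, 32.4]
opening: 0.003
```

Call:
drive_tool(
  increments=[
    [[-0.2,0,0],[0,0,0]],
    [[-0.1,0,0],[0,0,0]],
    [[-0.2,0,0],[0,0,0]],
    [[-0.3,0,0],[0,0,0]],
    [[-0.5,0,0],[0,0,0]],
  ],
)

```text
t: 28.4
eef_pos: [494.4, -2.1, 52.4]
tcp_rot: [3.142, -0.002, -0.057]
ft_force: [-0.2, -0.6, -0.4]
opening: 0.006
```

Call:
drive_tool(
  increments=[
    [[-0.7,0,-0.4],[0,0,0]],
    [[-0.7,0,-0.8],[0,0,0]],
    [[-0.3,0,-1],[0,0,0]],
    [[0,0,-1],[0,0,0]],
    [[0,0,-1],[0,0,0]],
  ],
)

```text
t: 28.82
eef_pos: [441.9, 1.1, 179.7]
tcp_rot: [-3.142, 0.0, -0.057]
ft_force: [0.9, -0.6, 0.9]
opening: 0.003
```

Call:
drive_tool(
  increments=[
    [[0,0,-0.6],[0,0,0]],
    [[0,0,0],[0,0,0]],
    [[0,0,0],[0,0,0]],
  ],
)

```text
t: 29.07
eef_pos: [443.0, 0.9, 196.7]
tcp_rot: [3.141, -0.002, -0.057]
ft_force: [-0.2, 0.1, -1.1]
opening: 0.004
```

```bash
python3 - <<'E'
from h import *
p=shot('wrist','w15');q=shot('scene','sc2');r=shot('side','s2')
cv2.imwrite('pics/w15z.png',cv2.resize(p['pixels'],None,fx=1.5,fy=1.5,interpolation=cv2.INTER_CUBIC))
a=cv2.resize(q['pixels'][130:270,150:350],None,fx=2,fy=2,interpolation=cv2.INTER_CUBIC);b=cv2.resize(r['pixels'][130:270,180:380],None,fx=2,fy=2,interpolation=cv2.INTER_CUBIC)
cv2.imwrite('pics/sb.png',np.hstack([a,b]))
for k in ['tin','tin_label','scan_window','board_lip']:
  print(k,[(np.round(d['point'],1),round(d['score'],2)) for d in env.tip_of(k,p)[:3]])
print(env.state()['eef_pos'])
E
```

```text
tin [(array([356.7, -96.8,   0.5]), 0.59), (array([ 614.2, -213.3,   50.8]), 0.19)]
tin_label [(array([ 609.9, -147.3,   61.5]), 0.62)]
scan_window [(array([ 613.8, -212.7,   49.9]), 0.96)]
board_lip [(array([542.2,  -3.4,  74. ]), 0.6)]
[442.75432179   0.91291416 195.55767565]
```

View pics/w15z.png

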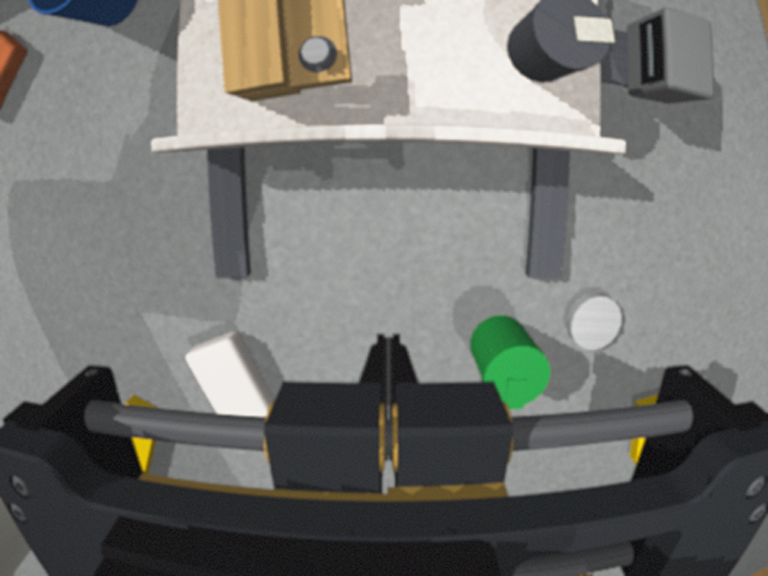

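View pics/sb.png

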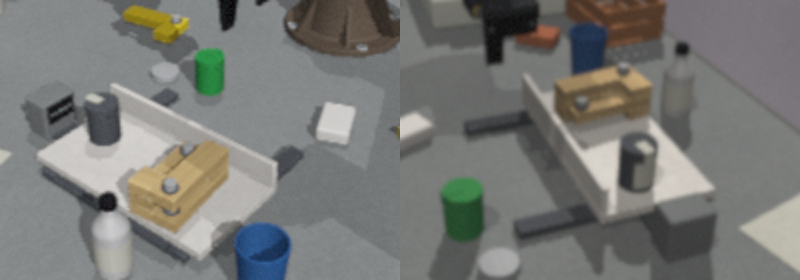

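```bash
python3 - <<'E'
from h import *
w=np.load('pics/w15.npz');U=lambda u,v,z:unproj(w,u/1.5,v/1.5,z,True)[:2]
a=np.radians(-3.3);R=np.array([[np.cos(a),np.sin(a)],[-np.sin(a),np.cos(a)]])
r=[U(230,278,14),U(548,279,14)];r0=np.mean(r,0)
f=lambda p:(R@(p-r0)+[-150,0]).round(1)
print('rails',f(r[0]),f(r[1]),'lip outer',f(U(152,150,73)),f(U(388,139.5+11,73)),f(U(625,152,73)))
print('window',f(U(652,48,47)),'tin lid',f(U(575,38,98)))
s=np.load('pics/s2.npz');V=lambda u,v,z:unproj(s,u/2+180,v/2+130,z)[:2]
print('side: rail ends',f(V(467,525-400+2,14)), 'corner board -y+x',f(V(708-400,187,28)),'lip -y outer end top',f(V(600-400,190,73)))
q=np.load('pics/sc2.npz');S=lambda u,v,z:unproj(q,u/2+150,v/2+130,z)[:2]
print('scene: board +x+y corner',f(S(195,250,28)),'+x-y',f(S(40,157,28)),'-x+y lip top',f(S(275,165,73)))
for n,im,F,fr in [('side',s,V,None)]: pass
E
```

```text
rails [-149.5  136.8] [-150.5 -136.8] lip outer [-37.2 169.6] [-46.9   1.1] [ -38.6 -168.6]
window [  51.9 -209.6] tin lid [  32.  -116.7]
side: rail ends [482.9 -99.1] corner board -y+x [ 133.9 -165.9] lip -y outer end top [ -41.4 -171.2]
scene: board +x+y corner [139.5 161.2] +x-y [ 140.2 -157.3] -x+y lip top [-30.8 172.1]
```

Call:
drive_tool(
  increments=[
    [[0.9,0,-0.4],[0,0,0]],
    [[0.9,0,-0.4],[0,0,0]],
    [[0.8,0,-0.2],[0,0,0]],
    [[0,0.5,0],[0,0,0]],
    [[0,0,0],[0,0,0]],
  ],
)

```text
t: 29.83
eef_pos: [520.7, -19.7, 225.7]
tcp_rot: [3.141, 0.001, -0.057]
ft_force: [-0.3, -0.2, 0.2]
opening: 0.008
```

Call:
drive_tool(
  increments=[
    [[0,0,0],[0,0,0]],
    [[0,0,0],[0,0,0]],
  ],
)

```text
t: 30.0
eef_pos: [519.4, -18.3, 225.8]
tcp_rot: [-3.141, 0.001, -0.058]
ft_force: [-0.4, 0.2, 0.3]
opening: 0.008
```

```bash
python3 - <<'E'
from h import *
p=shot('wrist','w16')
cv2.imwrite('pics/w16z.png',cv2.resize(p['pixels'],None,fx=1.5,fy=1.5,interpolation=cv2.INTER_CUBIC))
E
```

```text
(no output)
```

View pics/w16z.png

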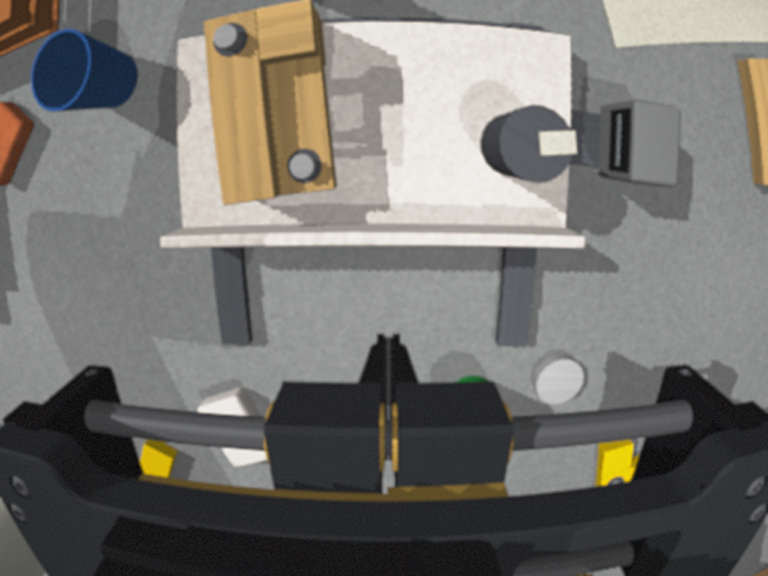

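```bash
python3 - <<'E'
from h import *
w=np.load('pics/w16.npz');U=lambda u,v,z:unproj(w,u/1.5,v/1.5,z,True)[:2]
ang=lambda p,q:np.degrees(np.arctan2(*(q-p)[::-1]))
print(ang(U(539,132,98),U(574,129,98)),ang(U(541,156,98),U(577,154,98)))
c=U(540,144,98);print(c,U(620,140,47),ang(c,U(620,140,47)))
pts=[(205,21),(222,204),(273,195),(310,2),(315,50)]
mod=np.array([[-70,-40],[70,-40],[70,0],[-70,40],[-30,40]])
W=[unproj(w,u/1.5,v/1.5,88,True) for u,v in pts];t,a,r=fitL(W,mod);print('third',t,np.degrees(a),r.round(1).tolist())
pts=[(332,188),(318,52)];W=[unproj(w,u/1.5,v/1.5,68,True)[:2] for u,v in pts];print('second (-70,-40)',W, 'third-pose pred',t+np.array([70*np.cos(a)-0,0]))
env.job_done()
E
```

```text
-83.8727338972771 -86.18467997619437
[ 607.19608999 -126.49168291] [ 613.63884237 -218.86226365] -86.01014043971388
third [648.35846116  62.02588522] -178.35087178837944 [[-1.0, -0.8], [0.7, -0.5], [2.1, 0.1], [-2.5, 1.0], [0.7, 0.2]]
second (-70,-40) [array([580.44583114,  20.27565944]), array([683.3239386 ,  23.94765205])] third-pose pred [578.38745472  62.02588522]
the job is handed in; nothing more can be done
```

I stacked both loose Ls on the board's L, turned the tin, and pushed the board to its stop. I handed the job in at about 30 s of robot time. The job reports no verdict.

- **Pile:** Each L is turned half round from the one below. The second and third measured within about 1–2 mm and 1° of the L beneath before the push. The screw heads stand in the open corners, and the pictures before and after the push show the pile level.
- **Tin:** I turned it about 55° where it stood, lifting it less than 1 mm while turning. Its label now faces about −84° to −86° in the world frame. The direction from the tin to the window is −86°.
- **Board:** It slid at about 2 N until it met the stop. Its lip outer face measures about −37 to −41 mm in rack x and its far corners about 134–140 mm. The fully home values are −40 and 140 mm.

These points did not go exactly as expected:

- The board seems to have started about 10 mm in from fully out, so I aimed the label using where the tin would stand with the board home.
- I pressed a little too long at the stop, and about 39 N on x, around 50 N in all, showed at the wrist. That was on the finger tips, and the limit for the wrist is 120 N.
- In the last picture the third L's corners fitted with up to 2.5 mm of scatter. I put that down to the steep view, because the pile itself looks unchanged.
- One lip reading by the network was about 6 mm off the home position, while the geometric readings agreed with home.

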